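# Load the smear-staining rack with the right bottles

## Robot

A 7-joint arm with a two-finger parallel gripper is mounted at the origin on a cart in front of the work surface, level with it; the furniture and walls round the work are solid. World frame = base frame: x ahead of the robot, y to its left, z up, the work surface at z = 0. Lengths are in m, angles in rad, forces in N, time in s.
With the tool pointing down it reaches from about 0.425 to 0.925 m from the base axis. Payload 6.8 kg.
Tool frame: the origin (TCP) lies at the very end of the fingers, on their centre line; the grasp point (between the pads) lies 19 mm behind it; z points along the fingers, x is the direction in which the jaws open and shut, and the axes are right-handed (so a half turn about z gives the same grasp; the last joint's range is limited). The gripper opens to 85 mm and grips with 20 to 120 N. Pads are 22 mm wide; open, the fingers measure 114 mm over their backs; the gripper's body (76 mm by 85 mm) begins 54 mm behind the grasp point. The pads swing forward as they close: fully open they stand 13 mm farther back than shut.
Start: joints at [-0.108, 0.477, 0.022, 1.555, -0.011, 1.109, -0.083], TCP at [0.675, 0, 0.231] pointing down, gripper open.
Joint ranges: [-2.96, 2.96], [-0.34, 2.1], [-1.41, 1.46], [0.24, 2.44], [-1.37, 4.51], [0.17, 1.92], [-2.96, 2.96]. Speed limits (rad/s): [2.39, 2.39, 3.14, 3.14, 3.14, 3.14, 3.14].

## Interface

Orientations are given as a unit quaternion [w, x, y, z].
In Python, from station import get_obs, read_camera, calibration, hand_in, recognise, outline_of, place_of gives the robot as it stands.
- The arm moves only by the tool move_arm, never from a script. Its argument "steps" is a list of rows, each an object with "fingers": the finger opening in mm, from 0 to 85.4; "translation": the shift along the world's x, y, z in mm, a list of three; "turn": the turn about the world's z in rad. In form: [{"fingers": fingers, "translation": [dx, dy, dz], "turn": turn}, ...]. A call has 1 to 10 rows; each row shifts and turns the commanded pose from where the row before left it; what a row does not reach is not made up. A row lasts 1/8 s, in which the tool goes at most 62.5 mm and 10.7 degrees, less where a joint would pass 70% of its speed; a pose out of reach is approached as far as the arm can. A call with a gripper value outside its range is refused whole. The fingers move at their own pace and stop on an object; "newtons" is the grip in N (left out, the last holds). Time passes only in rows, so rows that do not move let the fingers close. It gives the time, the measured TCP pose, the force and the opening at its end, in the units of the state.
- get_obs(): the state, without advancing time (a new reading comes with each control period).
- read_camera(name): name is "scene" or "side" or "wrist"; returns the picture (480x640x3 uint8, blue, green, red); there is no depth.
- calibration(name): a dict with "camera_matrix" (3x3 intrinsics, pixels), "rvec" (rotation vector, rad) and "tvec" (3), from world to camera coordinates, as OpenCV has them. Camera axes: x right, y down, z forward; pixel columns grow to the right and rows downward; lengths in m; the calibration is good to about 2 mm. A picture is of the moment at which its call begins: read the wrist's pose just before it. calibration takes no time and is no camera call; for the wrist camera it gives the pose at the moment of the call.
- hand_in(): hands the job in, once; it reports no verdict.
Trained networks look in the newest picture that a camera, given by its name, has taken for a name from the list of things; names that differ only in an ending like _2 or _b are one class to them, and where a whole thing is asked for, a point or a joint stands for the part that bears it (a point fixed in the world has none). Each returns a list of dicts, best first, with "conf" (0 to 1); they miss things now and then, are a little off and sometimes report something else, mostly with a low value. They report only what shows in the picture. A call takes as long as a camera call. They do not tell look-alikes from the thing itself.
- recognise(camera, name): "xy" ([column, row] in pixels, amid what is visible of it).
- outline_of(camera, name): "mask" (480x640 bool, what is visible of it) and "xy" ([column, row] in pixels, amid what is visible of it).
- place_of(camera, name): "xy" ([column, row] in pixels: a listed point, or the origin of a listed thing).
The state is a dict: "t": time; "q": joint angles; "joint_vel": joint speeds; "joint_torque": joint torques, N m; "eef_pos": TCP position; "tool_rot": TCP orientation; "contact_force": force on the tool from outside, world axes, zero at the start; "torque": the same for the moment, N m; "gripper_width": opening from 0.0 (shut) to 1.0 (fully open).
Only numpy, scipy, OpenCV 4.12 (cv2) and the standard library are available. Lean on these libraries where they do the work, as an engineer would, in place of code of your own. Each camera call takes 0.05 s, during which the arm holds its last target.

## Task

Load the bench rack for the next round of smear staining: stand the dropper bottle, the brown screw-cap bottle and the two larger white bottles upright in it, each fully down in the insert that is bored to its size. Set them down rather than dropping them in, and tip nothing over. The smallest white bottle and the squat brown jar are not part of the set: leave them standing where they are.

Things in the scene. Friction and masses are not known exactly. Their poses are not given: they have to be found in the camera images.
- dropper_bottle: Small brown glass dropper bottle, 82 mm tall: body 27 mm across up to a height of 48 mm, black collar 20 mm across from 47 to 55 mm, then a slim black dropper top about 10 mm across. About 40 g. Goes in the rack. Origin: centre of its underside; z points up along the bottle's axis; round, so its yaw does not matter.
- brown_bottle_98: Brown glass screw-cap bottle, 98 mm tall: body 42 mm across with a shoulder rising to the cap; cap 27 mm across from 83 to 98 mm height. About 110 g. Goes in the rack. Origin: centre of its underside; z points up along the bottle's axis; round, so its yaw does not matter.
- white_bottle_125: White plastic bottle, the middle one of three of the same shape: 125 mm tall, body 54 mm across with a shoulder rising to the cap; cap 32 mm across from 106 to 125 mm height. About 180 g. Goes in the rack. Origin: centre of its underside; z points up along the bottle's axis; round, so its yaw does not matter.
- white_bottle_135: White plastic bottle, the largest of three of the same shape: 135 mm tall, body 60 mm across with a shoulder rising to the cap; cap 35 mm across from 115 to 135 mm height. About 240 g. Goes in the rack. Origin: centre of its underside; z points up along the bottle's axis; round, so its yaw does not matter.
- white_bottle_105: White plastic bottle, the smallest of three of the same shape: 105 mm tall, body 48 mm across; cap 30 mm across from 89 to 105 mm height. About 150 g. Loose; not part of the set, stays where it stands. Origin: centre of its underside; z points up along the bottle's axis; round, so its yaw does not matter.
- brown_jar: Squat brown glass jar with a wide black lid: 78 mm tall, body 52 mm across; lid 47 mm across from 62 to 78 mm height. About 160 g. Loose; not part of the set, stays where it stands. Origin: centre of its underside; z points up along the bottle's axis; round, so its yaw does not matter.
- insert_34: Square grey plastic insert, 86 x 86 mm, 28 mm high, fixed in the rack, for the 27 mm dropper bottle. Round blind bore 34 mm wide, widening at the mouth to 44 mm (5 mm lead-in at 45 degrees); bore floor 6 mm above the underside. The four inserts sit 2 by 2 at 88 mm centres, in any order. Origin: centre of its underside, on the bore's axis, 10 mm above the worktop; x, y along its sides, z up.
- insert_49: Square grey plastic insert, 86 x 86 mm, 34 mm high, fixed in the rack, for the 42 mm brown screw-cap bottle. Round blind bore 49 mm wide, widening at the mouth to 59 mm (5 mm lead-in at 45 degrees); bore floor 6 mm above the underside. The rack is an aluminium tray, 186 x 186 mm. Origin: centre of its underside, on the bore's axis, 10 mm above the worktop; x, y along its sides, z up.
- insert_61: Square grey plastic insert, 86 x 86 mm, 40 mm high, fixed in the rack, for the 54 mm white bottle. Round blind bore 61 mm wide, widening at the mouth to 71 mm (5 mm lead-in at 45 degrees); bore floor 6 mm above the underside. The rack's rim is 26 mm high. Origin: centre of its underside, on the bore's axis, 10 mm above the worktop; x, y along its sides, z up.
- insert_67: Square grey plastic insert, 86 x 86 mm, 46 mm high, fixed in the rack, for the 60 mm white bottle. Round blind bore 67 mm wide, widening at the mouth to 77 mm (5 mm lead-in at 45 degrees); bore floor 6 mm above the underside. The rack has a low bar handle (30 mm out) at two ends. Origin: centre of its underside, on the bore's axis, 10 mm above the worktop; x, y along its sides, z up.
Mind the look-alikes: they are no part of the job. What is shaped like the dropper_bottle but orange or red is not meant.

How it is judged:
By the outcome, as a careful person would: the job done as asked, in the order asked, and still so for the second after the job is handed in, with the robot touching nothing.
It also fails if it takes over 112 s, if anything falls off the work surface, if the arm or the gripper's body presses on something with over 40 N, if the wrist force passes 120 N, or if a joint passes its speed limit or range.

## Working session

There is one attempt and no reset: what is moved stays moved. The work goes in short steps, Python scripts to look and compute and a tool call to move; the robot and the scene stay as the last step left them, time stands still between calls to the robot, and variables do not carry over. Pictures are saved under pics/ and viewed, and the job is handed in when it is done.

Besides the shell and the picture viewer there is one more tool, called after "Call:" by a JSON object that holds its "name" and its "arguments", one argument or row to a line. move_arm: Moves the arm, as the interface text tells. Its arguments: {"type":"object","properties":{"steps":{"type":"array"},"newtons":{"type":"number"}},"required":["steps"]}

```bash
mkdir -p pics; ls; python3 - <<'E'
from station import *
import cv2
for n in("scene","side","wrist"):
    im=read_camera(n); cv2.imwrite(f"pics/{n}0.png",im)
    c=calibration(n); print(n,c)
o=get_obs();print(o)
E
```

```text
pics
scene {'camera_matrix': array([[621.84139333,   0.        , 324.22933753],
       [  0.        , 621.84139333, 241.33211233],
       [  0.        ,   0.        ,   1.        ]]), 'rvec': array([ 0.90591377, -2.34481068,  1.24518649]), 'tvec': array([0.42668369, 0.22595466, 0.97445195])}
side {'camera_matrix': array([[525.86661829,   0.        , 323.5047049 ],
       [  0.        , 525.86661829, 236.87085247],
       [  0.        ,   0.        ,   1.        ]]), 'rvec': array([ 2.07895126, -1.71279491,  0.46163514]), 'tvec': array([-0.06906521,  0.47290745,  1.009337  ])}
wrist {'camera_matrix': array([[368.40758584,   0.        , 323.94200158],
       [  0.        , 368.40758584, 244.90995026],
       [  0.        ,   0.        ,   1.        ]]), 'rvec': array([-2.86497341e+00, -2.96399961e-04,  1.68719807e-03]), 'tvec': array([-0.67450877, -0.03717934,  0.37811518])}
{'t': 0.15, 'q': array([-0.10810057,  0.47763444,  0.02236443,  1.55618264, -0.01149812,
        1.10930196, -0.08312549]), 'joint_vel': array([ 0.00013251, -0.00352861,  0.00175809, -0.00347981, -0.00104541,
       -0.00064838,  0.00096157]), 'joint_torque': array([ 1.55385478e-03, -5.96924365e+01,  1.60940632e+00, -2.81490952e+01,
        1.26662746e-02,  6.56643446e-03,  5.58682734e-05]), 'eef_pos': array([ 6.74560509e-01, -1.56759963e-05,  2.30550778e-01]), 'tool_rot': array([ 5.39090676e-05,  9.99999756e-01, -1.08291051e-05, -6.96891183e-04]), 'contact_force': array([-0.0244737 ,  1.29338858, -0.75158228]), 'torque': array([0.06235566, 0.00327973, 0.03234794]), 'gripper_width': 0.9993929792790333}
```

View pics/scene0.png

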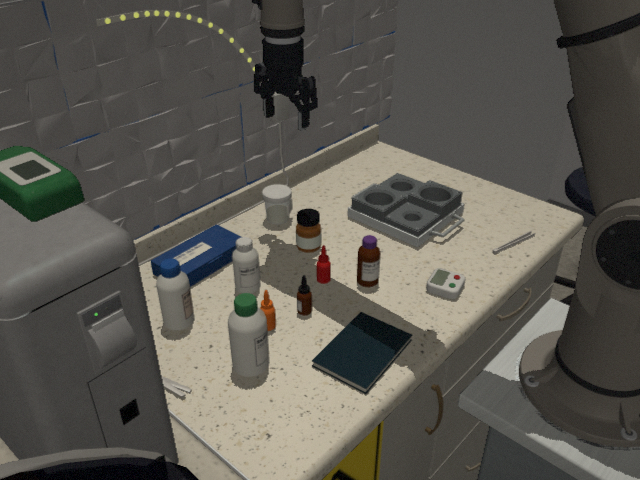

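View pics/side0.png

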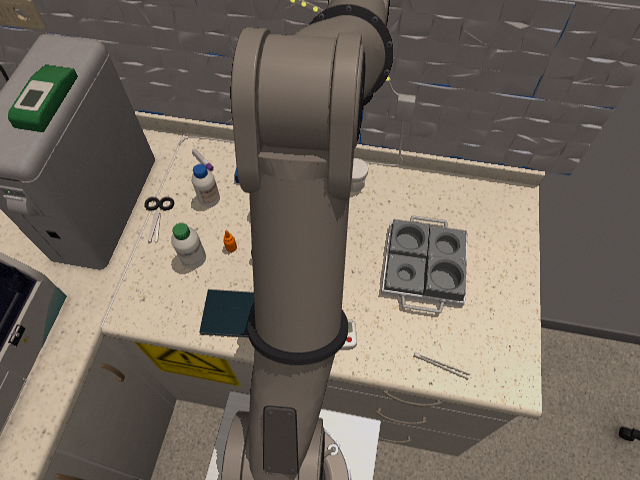

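View pics/wrist0.png

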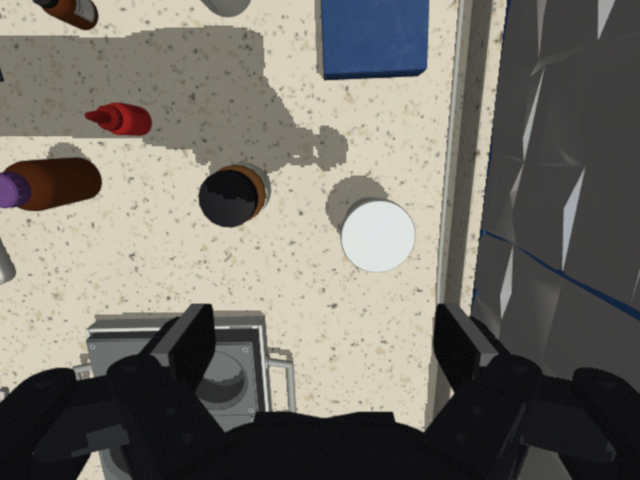

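```bash
cat > h.py <<'E'
from station import *
import cv2, numpy as np
def ray(cam,xy,c=None):
    c=c or calibration(cam); K=c["camera_matrix"];R,_=cv2.Rodrigues(c["rvec"]);t=np.array(c["tvec"]).ravel()
    d=R.T@np.linalg.solve(K,np.array([xy[0],xy[1],1.])); o=-R.T@t
    return o,d
def onz(cam,xy,z,c=None):
    o,d=ray(cam,xy,c); return o+d*(z-o[2])/d[2]
def proj(cam,P,c=None):
    c=c or calibration(cam)
    return cv2.projectPoints(np.array(P,float).reshape(-1,1,3),c["rvec"],c["tvec"],c["camera_matrix"],None)[0].reshape(-1,2)
E
python3 - <<'E'
from h import *
names="dropper_bottle brown_bottle_98 white_bottle_125 white_bottle_135 white_bottle_105 brown_jar insert_34 insert_49 insert_61 insert_67".split()
for cam in("scene","side","wrist"):
    for n in names:
        z=.01 if 'insert' in n else 0
        for r in place_of(cam,n)[:4]:
            print(cam,n,round(r['conf'],2),np.round(r['xy']),np.round(onz(cam,r['xy'],z)[:2]*1000))
print(get_obs()['t'])
E
```

```text
scene dropper_bottle 0.81 [303. 309.] [467. 176.]
scene dropper_bottle 0.75 [267. 322.] [490. 245.]
scene dropper_bottle 0.61 [253. 364.] [432. 332.]
scene dropper_bottle 0.57 [322. 282.] [495.  96.]
scene brown_bottle_98 0.56 [366. 281.] [435.  36.]
scene white_bottle_125 0.84 [180. 320.] [607. 346.]
scene white_bottle_125 0.61 [251. 363.] [437. 331.]
scene white_bottle_125 0.56 [248. 282.] [599. 191.]
scene white_bottle_125 0.51 [306. 310.] [460. 175.]
scene white_bottle_135 0.84 [180. 320.] [607. 346.]
scene white_bottle_135 0.61 [251. 363.] [437. 331.]
scene white_bottle_135 0.56 [248. 282.] [599. 191.]
scene white_bottle_135 0.51 [306. 310.] [460. 175.]
scene white_bottle_105 0.84 [180. 320.] [607. 346.]
scene white_bottle_105 0.61 [251. 363.] [437. 331.]
scene white_bottle_105 0.56 [248. 282.] [599. 191.]
scene white_bottle_105 0.51 [306. 310.] [460. 175.]
scene brown_jar 0.88 [306. 249.] [594.  36.]
scene insert_34 0.85 [412. 228.] [ 471. -164.]
scene insert_34 0.69 [378. 212.] [ 566. -168.]
scene insert_34 0.62 [398. 197.] [ 570. -250.]
scene insert_34 0.56 [433. 208.] [ 485.
[... 1827 characters left out ...]
r_bottle 0.65 [82. 15.] [458. 175.]
wrist brown_bottle_98 0.95 [ 77. 177.] [428.  32.]
wrist brown_jar 0.62 [244. 189.] [595.  20.]
wrist insert_34 0.95 [233. 425.] [ 567. -259.]
wrist insert_34 0.95 [222. 357.] [ 561. -167.]
wrist insert_34 0.72 [145. 360.] [ 474. -170.]
wrist insert_49 0.95 [233. 425.] [ 567. -259.]
wrist insert_49 0.95 [222. 357.] [ 561. -167.]
wrist insert_49 0.72 [145. 360.] [ 474. -170.]
wrist insert_61 0.95 [233. 425.] [ 567. -259.]
wrist insert_61 0.95 [222. 357.] [ 561. -167.]
wrist insert_61 0.72 [145. 360.] [ 474. -170.]
wrist insert_67 0.95 [233. 425.] [ 567. -259.]
wrist insert_67 0.95 [222. 357.] [ 561. -167.]
wrist insert_67 0.72 [145. 360.] [ 474. -170.]
1.65
```

```bash
python3 - <<'E'
from h import *
im=cv2.imread("pics/scene0.png")
cv2.imwrite("pics/z1.png",cv2.resize(im[215:385,145:395],None,fx=3.2,fy=3.2,interpolation=cv2.INTER_CUBIC))
# expected top pixel for heights
for n,p in dict(green=(434,331),blue=(611,348),plain=(599,191)).items():
    for h in (0,.105,.125,.135):
        print(n,h,np.round(proj("scene",[[p[0]/1e3,p[1]/1e3,h]])[0]))
E
```

```text
green 0 [252. 364.]
green 0.105 [248. 314.]
green 0.125 [247. 304.]
green 0.135 [247. 299.]
blue 0 [177. 320.]
blue 0.105 [169. 272.]
blue 0.125 [167. 263.]
blue 0.135 [167. 258.]
plain 0 [248. 282.]
plain 0.105 [244. 237.]
plain 0.125 [244. 227.]
plain 0.135 [243. 223.]
```

View pics/z1.png

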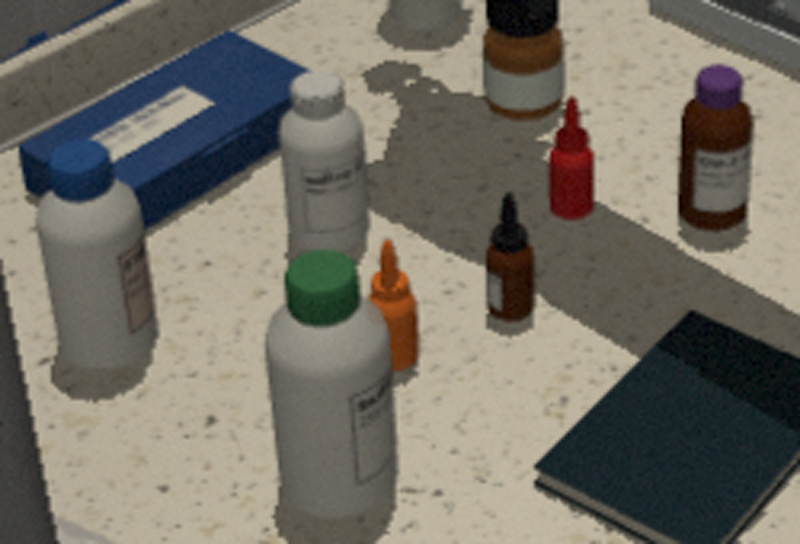

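```bash
python3 - <<'E'
from h import *
c=calibration("wrist");R,_=cv2.Rodrigues(c["rvec"]);print(-R.T@c["tvec"],R[2])
print(proj("wrist",[[.6746,0,.2306],[.6746,0,0.02],[.6746,.0,.1]]))
for p in [(100,265),(155,160),(110,225)]: print(p,onz("side",p,0))
im=cv2.imread("pics/side0.png")
cv2.imwrite("pics/z2.png",cv2.resize(im[120:320,80:330],None,fx=3,fy=3,interpolation=cv2.INTER_CUBIC))
E
```

```text
[0.67520854 0.06752643 0.37386048] [ 2.26310149e-04 -2.72993109e-01 -9.62015962e-01]
[[322.42696362 305.86382186]
 [323.23221088 212.42763639]
 [323.06265767 232.10160009]]
(100, 265) [0.37391587 0.54353672 0.        ]
(155, 160) [0.69908651 0.52614868 0.        ]
(110, 225) [0.48353585 0.56411065 0.        ]
```

View pics/z2.png

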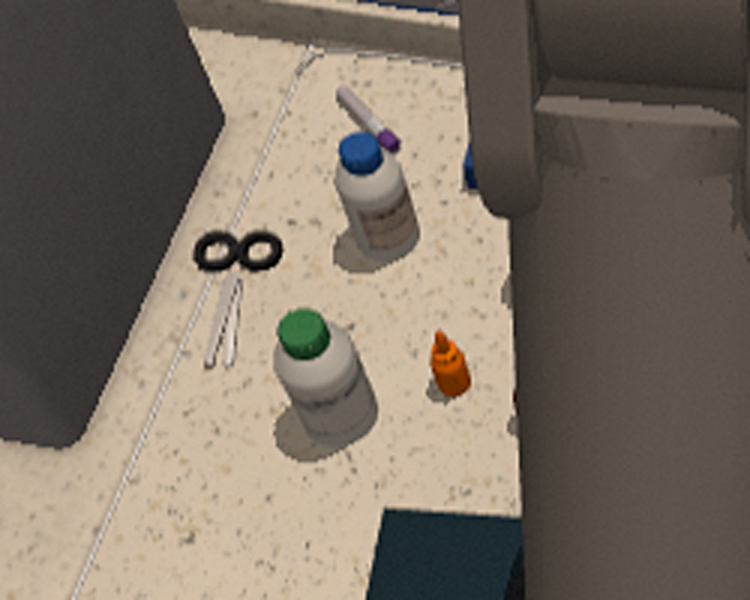

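Call:
{"name": "move_arm", "arguments": {
  "steps": [
    {"fingers": 85,"translation": [-15,-29,3],"turn": 0},
    {"fingers": 85,"translation": [-20,-40,4],"turn": 0},
    {"fingers": 85,"translation": [-20,-40,4],"turn": 0},
    {"fingers": 85,"translation": [-20,-40,4],"turn": 0},
    {"fingers": 85,"translation": [-20,-40,4],"turn": 0},
    {"fingers": 85,"translation": [-20,-40,0],"turn": 0},
    {"fingers": 85,"translation": [-20,-40,0],"turn": 0},
    {"fingers": 85,"translation": [-15,-21,0],"turn": 0},
    {"fingers": 85,"translation": [0,0,0],"turn": 0},
    {"fingers": 85,"translation": [0,0,0],"turn": 0}
  ]
}}

```text
t: 2.9
eef_pos: [0.5258, -0.2888, 0.2504]
tool_rot: [-0.0, 1.0, 0.001, 0.0]
contact_force: [0.3, 0.0, -0.6]
gripper_width: 0.995
```

```bash
python3 - <<'E'
from h import *
o=get_obs();print(o['t'],o['eef_pos'],np.abs(o['joint_vel']).max())
for c in("wrist","side","scene"): cv2.imwrite(f"pics/{c}1.png",read_camera(c))
for cam in("wrist","side"):
  for r in place_of(cam,"insert_34")[:5]:
    print(cam,round(r['conf'],2),np.round(r['xy']),np.round(onz(cam,r['xy'],.01)[:2]*1000))
for n in ("dropper_bottle","brown_bottle_98"):
  for r in place_of("side",n)[:5]:
    print(n,round(r['conf'],2),np.round(r['xy']),np.round(onz("side",r['xy'],0)[:2]*1000))
E
```

```text
2.9 [ 0.52577634 -0.28882544  0.25036155] 0.013112752470327083
wrist 0.84 [274. 179.] [ 475. -260.]
wrist 0.69 [357.  81.] [ 558. -166.]
wrist 0.61 [360. 178.] [ 563. -258.]
wrist 0.57 [269.  83.] [ 473. -168.]
side 0.98 [445. 251.] [ 562. -255.]
side 0.85 [400. 276.] [ 475. -160.]
side 0.81 [442. 283.] [ 476. -254.]
dropper_bottle 0.71 [232. 248.] [478. 249.]
dropper_bottle 0.7 [257. 257.] [466. 182.]
dropper_bottle 0.5 [298. 254.] [493.  88.]
brown_bottle_98 0.7 [190. 261.] [426. 337.]
```

View pics/wrist1.png

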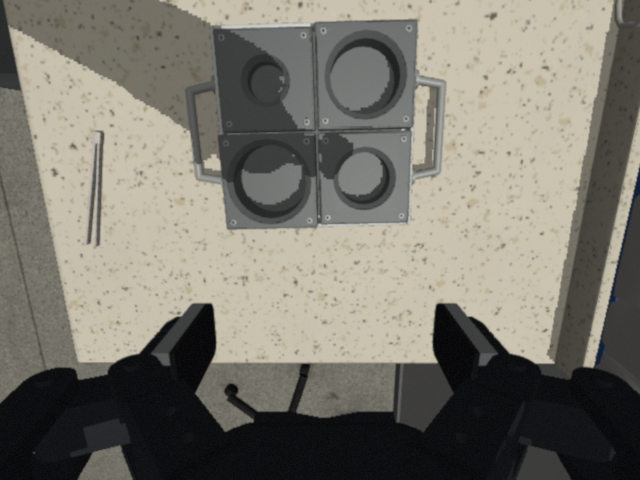

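View pics/side1.png

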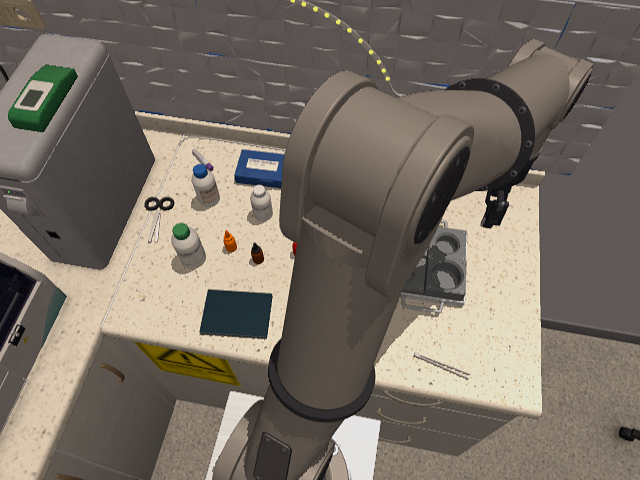

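```bash
python3 - <<'E'
from h import *
im=cv2.imread("pics/wrist1.png")
cv2.imwrite("pics/z3.png",cv2.resize(im[10:240,200:430],None,fx=2.6,fy=2.6,interpolation=cv2.INTER_CUBIC))
E
```

```text
(no output)
```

View pics/z3.png

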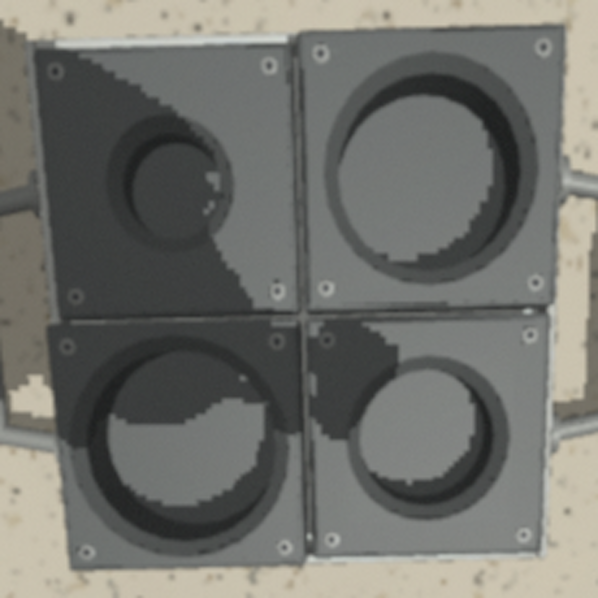

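```bash
cat > rack.py <<'E'
from h import *
from scipy.optimize import least_squares
ob={'34':(107,232,110,248),'TR':(325,538,52,283),'BL':(69,287,335,555),'BR':(350,510,355,520)}
px=lambda b:np.array([200+b[0]/2.6,200+b[1]/2.6,10+b[2]/2.6,10+b[3]/2.6])
c=calibration("wrist")
pos={'34':(-44,44),'TR':(44,44),'BL':(-44,-44),'BR':(44,-44)}
dim={34:(28,44),49:(34,59),61:(40,71),67:(46,77)}
th=np.linspace(0,2*np.pi,73)
def pred(p,A):
    out=[];cs=[]
    for k in ob:
        h,d=dim[A[k]]; u=np.array(pos[k]); cc,s=np.cos(p[2]),np.sin(p[2])
        x=p[0]+cc*u[0]-s*u[1]; y=p[1]+s*u[0]+cc*u[1]
        P=np.c_[x+d/2*np.cos(th),y+d/2*np.sin(th),0*th+h+10]/1000
        q=proj("wrist",P,c); out.append([q[:,0].min(),q[:,0].max(),q[:,1].min(),q[:,1].max()]);cs.append((k,A[k],round(x,1),round(y,1)))
    return np.array(out),cs
obs=np.array([px(ob[k]) for k in ob])
for A in({'34':34,'TR':61,'BL':67,'BR':49},{'34':34,'TR':67,'BL':61,'BR':49}):
    r=least_squares(lambda p:(pred(p,A)[0]-obs).ravel(),[520,-210,0])
    print(r.x,r.cost);print(np.round(r.fun.reshape(4,4),1));print(pred(r.x,A)[1])
E
python3 rack.py
```

```text
[ 5.18625039e+02 -2.13448786e+02  2.22926427e-02] 4.577480120211378
[[-0.4  1.1  0.5  1.1]
 [-0.3  0.8 -1.   0.5]
 [-0.3  0.9 -0.8  0.3]
 [-1.6 -0.1 -0.3 -0.1]]
[('34', 34, np.float64(473.7), np.float64(-170.4)), ('TR', 61, np.float64(561.6), np.float64(-168.5)), ('BL', 67, np.float64(475.6), np.float64(-258.4)), ('BR', 49, np.float64(563.6), np.float64(-256.5))]
[ 5.18216229e+02 -2.13929609e+02  1.68079087e-02] 84.05818059606071
[[-0.6  0.9  0.8  1.4]
 [-4.1  5.7 -6.3  4.6]
 [ 3.9 -2.9  3.  -3.9]
 [-2.3 -0.9  0.5  0.7]]
[('34', 34, np.float64(473.5), np.float64(-170.7)), ('TR', 67, np.float64(561.5), np.float64(-169.2)), ('BL', 61, np.float64(475.0), np.float64(-258.7)), ('BR', 49, np.float64(562.9), np.float64(-257.2))]
```

Call:
{"name": "move_arm", "arguments": {
  "steps": [
    {"fingers": 85,"translation": [-3,25,0],"turn": 0},
    {"fingers": 85,"translation": [-6,45,0],"turn": 0},
    {"fingers": 85,"translation": [-6,50,0],"turn": 0},
    {"fingers": 85,"translation": [-6,50,0],"turn": 0},
    {"fingers": 85,"translation": [-6,50,0],"turn": 0},
    {"fingers": 85,"translation": [-6,50,0],"turn": 0},
    {"fingers": 85,"translation": [-6,50,0],"turn": 0},
    {"fingers": 85,"translation": [-6,50,0],"turn": 0},
    {"fingers": 85,"translation": [-6,39,0],"turn": 0},
    {"fingers": 85,"translation": [0,0,0],"turn": 0}
  ]
}}

```text
t: 4.5
eef_pos: [0.4733, 0.1228, 0.2505]
tool_rot: [-0.001, 1.0, 0.003, 0.0]
contact_force: [0.4, -0.4, -1.4]
gripper_width: 0.993
```

```bash
python3 - <<'E'
from h import *
o=get_obs();print(o['t'],o['eef_pos'],np.abs(o['joint_vel']).max())
c=calibration("wrist")
im=read_camera("wrist");cv2.imwrite("pics/wrist2.png",im)
for n in ("dropper_bottle","brown_bottle_98","white_bottle_125"):
  for r in place_of("wrist",n)[:4]:
    print(n,round(r['conf'],2),np.round(r['xy']),np.round(onz("wrist",r['xy'],0,c)[:2]*1000))
E
```

```text
4.5 [0.47332491 0.12277464 0.25050836] 0.06594134418724362
dropper_bottle 0.94 [345. 239.] [497.  86.]
dropper_bottle 0.87 [312. 152.] [461. 179.]
dropper_bottle 0.69 [329.  80.] [478. 248.]
brown_bottle_98 0.7 [285. 284.] [430.  33.]
white_bottle_125 0.79 [434. 132.] [586. 200.]
```

View pics/wrist2.png

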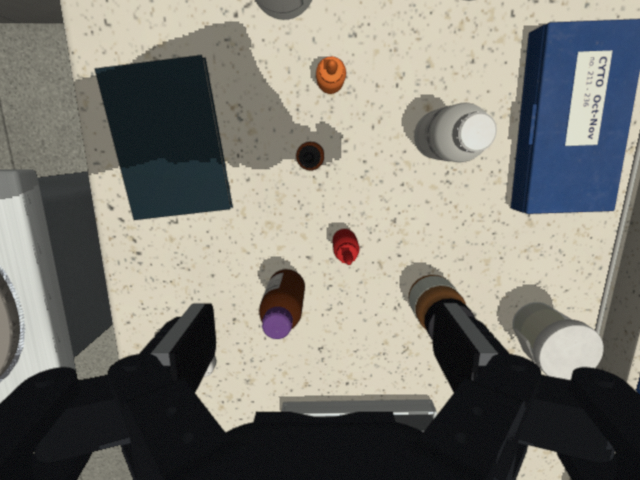

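```bash
python3 - <<'E'
from h import *
c=calibration("wrist")
im=cv2.imread("pics/wrist2.png")
cv2.imwrite("pics/z4.png",np.hstack([cv2.resize(im[130:180,285:335],None,fx=7,fy=7),cv2.resize(im[250:350,240:340],None,fx=3.5,fy=3.5)]))
for p,z in(((310,155),.048),((310,157),.08),((277,324),.098),((430,132),.08),((478,130),.105)): print(p,onz("wrist",p,z,c)*1000)
E
```

```text
(310, 155) [461.94230211 172.34069578  48.        ]
(310, 157) [463.09531222 171.93704989  80.        ]
(277, 324) [432.76030819  28.72392327  98.        ]
(430, 132) [560.77097971 191.51599622  80.        ]
(478, 130) [589.58308807 192.37991176 105.        ]
```

View pics/z4.png

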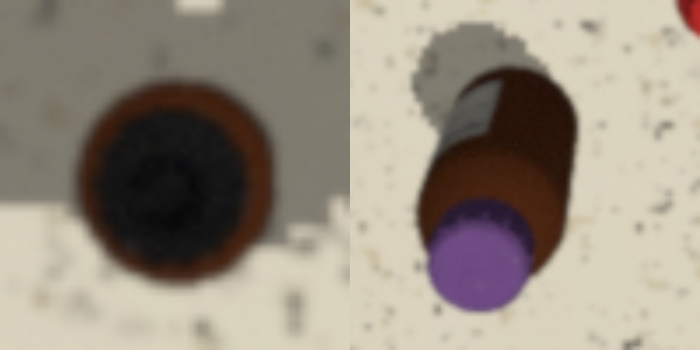

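Call:
{"name": "move_arm", "arguments": {
  "steps": [
    {"fingers": 50,"translation": [-4,16,-20],"turn": 0},
    {"fingers": 50,"translation": [-4,16,-35],"turn": 0},
    {"fingers": 50,"translation": [-3,17,-35],"turn": 0},
    {"fingers": 50,"translation": [0,0,-30],"turn": 0},
    {"fingers": 50,"translation": [0,0,0],"turn": 0},
    {"fingers": 50,"translation": [0,0,0],"turn": 0}
  ]
}}

```text
t: 5.45
eef_pos: [0.464, 0.1674, 0.1313]
tool_rot: [-0.0, 1.0, -0.001, 0.001]
contact_force: [-0.2, -0.1, -0.2]
gripper_width: 0.589
```

```bash
python3 - <<'E'
from h import *
o=get_obs();print(o['t'],o['eef_pos'],np.abs(o['joint_vel']).max())
c=calibration("wrist")
im=read_camera("wrist");cv2.imwrite("pics/wrist3.png",im)
print(proj("wrist",[[.462,.172,.082],[.462,.172,.048],o['eef_pos']],c))
E
```

```text
5.45 [0.46399673 0.16736237 0.13132058] 0.01416463691835284
[[319.76431391 259.78144807]
 [320.26988802 243.13230221]
 [323.44101198 306.61823362]]
```

View pics/wrist3.png

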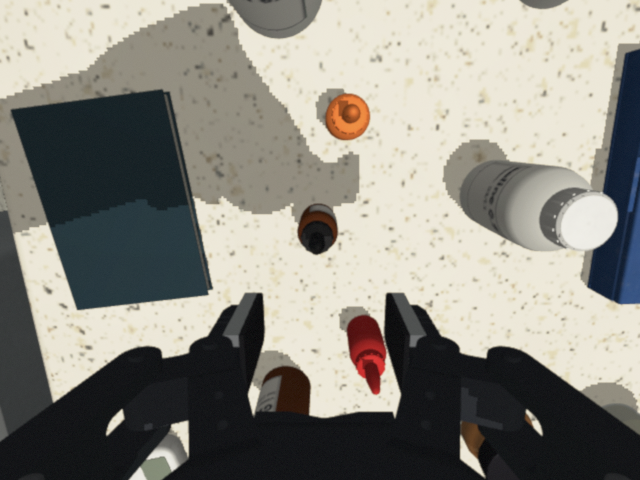

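```bash
python3 - <<'E'
from h import *
c=calibration("wrist")
im=cv2.imread("pics/wrist3.png")
cv2.imwrite("pics/z5.png",cv2.resize(im[190:270,280:360],None,fx=7,fy=7))
for p,z in(((317,247),.082),((318,237),.055),((317,207),0.0)): print(p,onz("wrist",p,z,c)*1000)
for cam in ("side","scene"):
  im=read_camera(cam); cv2.imwrite(f"pics/{cam}2.png",im)
s=cv2.imread("pics/side2.png");q=cv2.imread("pics/scene2.png")
cv2.imwrite("pics/z6.png",np.hstack([cv2.resize(s[225:275,235:285],None,fx=7,fy=7,interpolation=2),cv2.resize(q[265:325,275:335],None,fx=5.834,fy=5.834,interpolation=2)]))
E
```

```text
(317, 247) [460.80073757 179.49345529  82.        ]
(318, 237) [460.97980279 178.08413059  55.        ]
(317, 207) [459.55641227 187.08331786   0.        ]
```

View pics/z5.png

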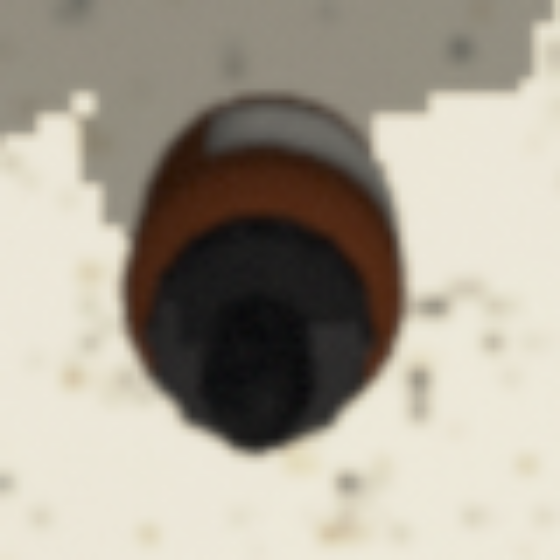

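View pics/z6.png

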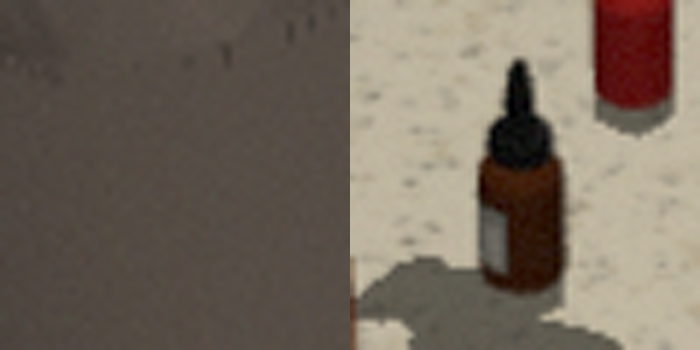

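```bash
python3 - <<'E'
from h import *
import json
c3=calibration("wrist")
print(get_obs()['eef_pos'])
# wrist2 calibration reconstruct: same orientation, shift
def shifted(c,d):
    R,_=cv2.Rodrigues(c["rvec"]); return dict(c,tvec=np.array(c["tvec"]).ravel()-R@d)
c2=shifted(c3,np.array([.47332,.12277,.25051])-get_obs()['eef_pos'])
for a,b,z in(((97,69),(13,108),.01),((134,219),(77,309),.01),((206,56),(165,91),.01),((330,72),(348,114),.08),((309.3,156.4),(316.5,247),.08)):
    print(onz("wrist",a,z,c2)*1000,onz("wrist",b,z,c3)*1000)
print(onz("scene",(303.9,275.5),.082)*1000, onz("scene",(304.5,312),.0)*1000)
E
```

```text
[0.46409785 0.16794548 0.13167852]
[258.53033148 255.97382396  10.        ] [255.3867602  256.72871647  10.        ]
[273.15710894 110.63856247  10.        ] [271.31798621 108.79406819  10.        ]
[363.06862256 267.14562562  10.        ] [358.86435749 267.29837046  10.        ]
[478.81803532 241.71419931  80.        ] [476.5057887  248.12753196  80.        ]
[461.92379267 177.68874837  80.        ] [460.37157186 179.20120396  80.        ]
[459.79807892 180.49647797  82.        ] [459.63284209 180.95501595   0.        ]
```

Call:
{"name": "move_arm", "arguments": {
  "steps": [
    {"fingers": 50,"translation": [-3.5,11.5,0],"turn": 0},
    {"fingers": 50,"translation": [0,0,-20],"turn": 0},
    {"fingers": 50,"translation": [0,0,-20],"turn": 0},
    {"fingers": 50,"translation": [0,0,0],"turn": 0},
    {"fingers": 50,"translation": [0,0,0],"turn": 0}
  ]
}}

```text
t: 6.22
eef_pos: [0.4598, 0.1802, 0.0911]
tool_rot: [-0.0, 1.0, 0.0, 0.0]
contact_force: [-0.1, 1.5, 0.5]
gripper_width: 0.586
```

```bash
python3 - <<'E'
from h import *
o=get_obs();print(o['t'],o['eef_pos'],np.abs(o['joint_vel']).max())
c=calibration("wrist")
im=read_camera("wrist");cv2.imwrite("pics/wrist4.png",im)
print(proj("wrist",[[.461,.1793,.082],[.461,.1793,.048],[.461,.1793,.0]],c))
E
```

```text
6.225 [0.4598386  0.18020172 0.09106154] 0.00602091462988049
[[326.00508383 299.61093986]
 [325.59370324 273.24037602]
 [325.20115583 248.07706734]]
```

View pics/wrist4.png

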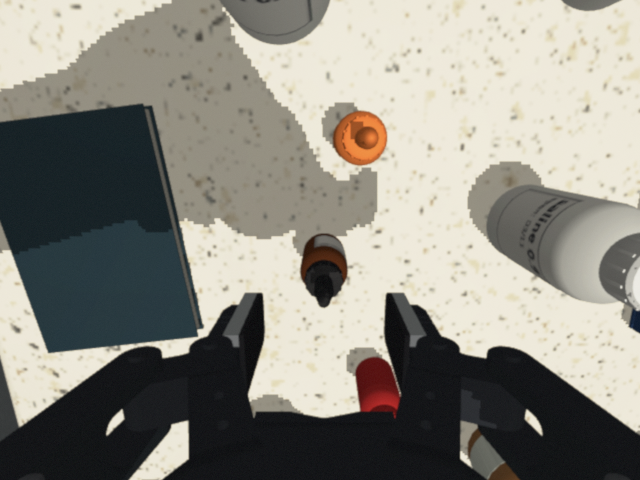

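Call:
{"name": "move_arm", "arguments": {
  "newtons": 30,
  "steps": [
    {"fingers": 50,"translation": [0,-0.5,-25],"turn": 0},
    {"fingers": 50,"translation": [0,0,-25],"turn": 0},
    {"fingers": 50,"translation": [0,0,-15],"turn": 0},
    {"fingers": 50,"translation": [0,0,0],"turn": 0},
    {"fingers": 15,"translation": [0,0,0],"turn": 0},
    {"fingers": 15,"translation": [0,0,0],"turn": 0},
    {"fingers": 15,"translation": [0,0,0],"turn": 0},
    {"fingers": 15,"translation": [0,0,0],"turn": 0},
    {"fingers": 15,"translation": [0,0,0],"turn": 0},
    {"fingers": 15,"translation": [0,0,0],"turn": 0}
  ]
}}

```text
t: 7.52
eef_pos: [0.4602, 0.1795, 0.0262]
tool_rot: [-0.0, 1.0, -0.0, 0.001]
contact_force: [-0.8, 0.5, 6.9]
gripper_width: 0.292
```

```bash
python3 - <<'E'
from h import *
o=get_obs();print(o['t'],o['eef_pos'],o['contact_force'],o['gripper_width'])
im=read_camera("wrist");cv2.imwrite("pics/wrist5.png",im)
E
```

```text
7.525 [0.46021594 0.17945005 0.02624363] [-0.84680414  0.45676129  6.94333307] 0.29218725152681735
```

View pics/wrist5.png

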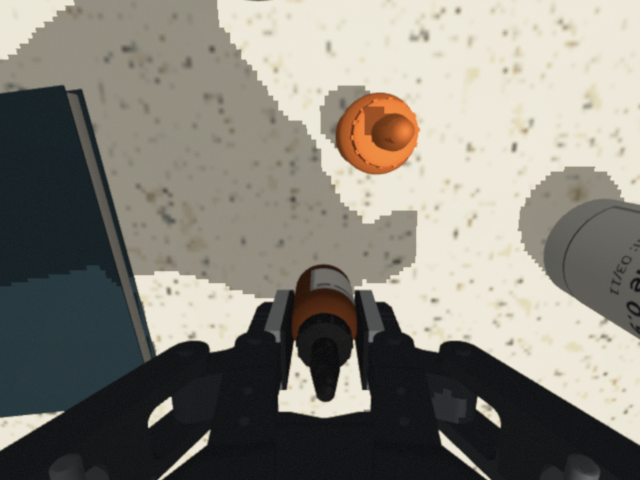

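Call:
{"name": "move_arm", "arguments": {
  "steps": [
    {"fingers": 15,"translation": [0,0,20],"turn": 0},
    {"fingers": 15,"translation": [0,0,40],"turn": 0},
    {"fingers": 15,"translation": [0,0,40],"turn": 0},
    {"fingers": 15,"translation": [0,0,40],"turn": 0},
    {"fingers": 15,"translation": [0,0,20],"turn": 0},
    {"fingers": 15,"translation": [0,0,0],"turn": 0}
  ]
}}

```text
t: 8.32
eef_pos: [0.4605, 0.1794, 0.1869]
tool_rot: [-0.001, 1.0, -0.0, 0.002]
contact_force: [0.5, 0.3, -0.5]
gripper_width: 0.294
```

```bash
python3 - <<'E'
from h import *
o=get_obs();print(o['t'],o['eef_pos'],o['contact_force'],o['gripper_width'])
im=read_camera("wrist");cv2.imwrite("pics/wrist6.png",im)
E
```

```text
8.325 [0.46047609 0.17936836 0.1868674 ] [ 0.542857    0.3250557  -0.47259725] 0.2939276130652884
```

View pics/wrist6.png

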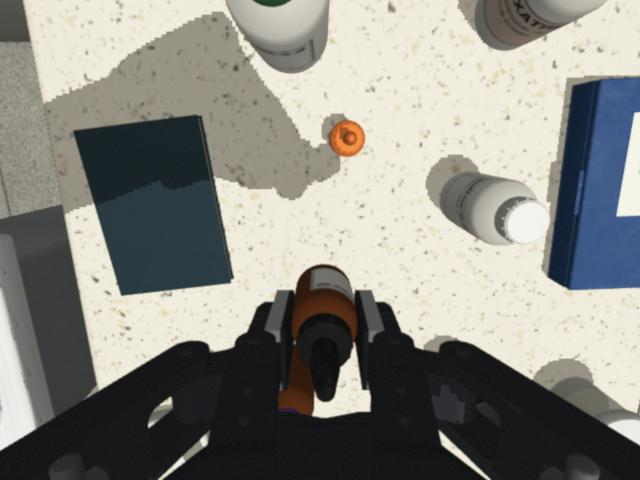

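Call:
{"name": "move_arm", "arguments": {
  "steps": [
    {"fingers": 15,"translation": [2,-25,5],"turn": 0},
    {"fingers": 15,"translation": [3,-45,5],"turn": 0},
    {"fingers": 15,"translation": [3,-50,0],"turn": 0},
    {"fingers": 15,"translation": [3,-50,0],"turn": 0},
    {"fingers": 15,"translation": [3,-50,0],"turn": 0},
    {"fingers": 15,"translation": [3,-50,0],"turn": 0},
    {"fingers": 15,"translation": [3,-50,0],"turn": 0},
    {"fingers": 15,"translation": [3,-50,0],"turn": 0},
    {"fingers": 15,"translation": [2,-40,0],"turn": 0},
    {"fingers": 15,"translation": [0,-10,0],"turn": 0}
  ]
}}

```text
t: 9.62
eef_pos: [0.483, -0.2438, 0.1936]
tool_rot: [0.0, 1.0, -0.002, -0.001]
contact_force: [-0.1, 0.9, -1.0]
gripper_width: 0.293
```

Call:
{"name": "move_arm", "arguments": {
  "steps": [
    {"fingers": 15,"translation": [0,0,0],"turn": 0},
    {"fingers": 15,"translation": [0,0,0],"turn": 0},
    {"fingers": 15,"translation": [0,0,0],"turn": 0}
  ]
}}

```text
t: 10.0
eef_pos: [0.4847, -0.2395, 0.1952]
tool_rot: [-0.0, 1.0, 0.001, -0.0]
contact_force: [-0.4, 0.4, -0.3]
gripper_width: 0.293
```

```bash
python3 - <<'E'
from h import *
import pickle
o=get_obs();print(o['t'],o['eef_pos'],o['contact_force'],o['gripper_width'],abs(o['joint_vel']).max())
c=calibration("wrist");pickle.dump(c,open("c7.pkl","wb"))
im=read_camera("wrist");cv2.imwrite("pics/wrist7.png",im)
# predicted mouths
im2=im.copy()
th=np.linspace(0,2*np.pi,60)
for (x,y,h,d) in((474,-170,38,44),(562,-168.5,50,71),(476,-258,56,77),(564,-256.5,44,59)):
    q=proj("wrist",np.c_[x+d/2*np.cos(th),y+d/2*np.sin(th),0*th+h]/1e3,c)
    cv2.polylines(im2,[np.round(q*4).astype(int)],True,(0,0,255),1,cv2.LINE_AA,2)
cv2.imwrite("pics/wrist7b.png",im2)
E
```

```text
10.0 [ 0.48472163 -0.23947689  0.19519008] [-0.43060977  0.40496492 -0.3066659 ] 0.2933792976053828 0.006027046442269566
```

View pics/wrist7b.png

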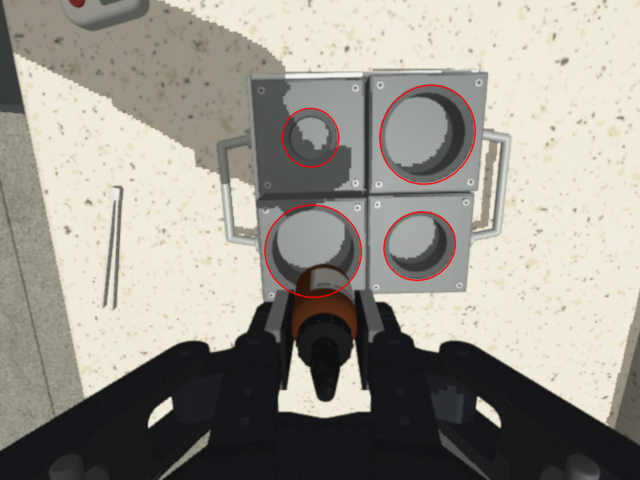

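```bash
python3 - <<'E'
from h import *
im=cv2.imread("pics/wrist7b.png")
cv2.imwrite("pics/z7.png",cv2.resize(im[65:300,240:490],None,fx=2.5,fy=2.5,interpolation=2))
E
```

```text
(no output)
```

View pics/z7.png

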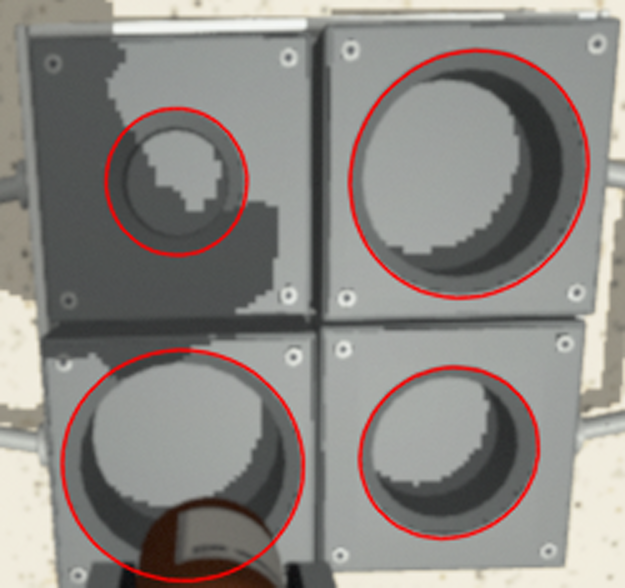

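Call:
{"name": "move_arm", "arguments": {
  "steps": [
    {"fingers": 15,"translation": [-4,23,0],"turn": 0},
    {"fingers": 15,"translation": [-4,30,-20],"turn": 0},
    {"fingers": 15,"translation": [-2.5,16.5,-35],"turn": 0},
    {"fingers": 15,"translation": [0,0,-35],"turn": 0},
    {"fingers": 15,"translation": [0,0,-25],"turn": 0},
    {"fingers": 15,"translation": [0,0,0],"turn": 0},
    {"fingers": 15,"translation": [0,0,0],"turn": 0},
    {"fingers": 15,"translation": [0,0,0],"turn": 0}
  ]
}}

```text
t: 11.05
eef_pos: [0.475, -0.1717, 0.0816]
tool_rot: [0.0, 1.0, -0.0, 0.001]
contact_force: [-0.2, -0.0, -1.1]
gripper_width: 0.295
```

```bash
python3 - <<'E'
from h import *
o=get_obs();print(o['t'],o['eef_pos'],o['contact_force'],o['gripper_width'],abs(o['joint_vel']).max())
im=read_camera("wrist");cv2.imwrite("pics/wrist8.png",im)
E
```

```text
11.05 [ 0.47500846 -0.17170317  0.08156683] [-0.21707919 -0.02453965 -1.10011302] 0.2950857441932078 0.0025515535518790496
```

View pics/wrist8.png

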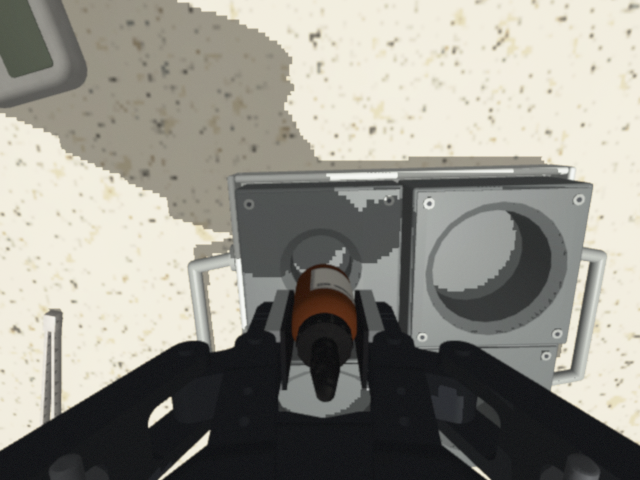

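Call:
{"name": "move_arm", "arguments": {
  "steps": [
    {"fingers": 15,"translation": [-1,1.5,-8],"turn": 0},
    {"fingers": 15,"translation": [0,0,-8],"turn": 0},
    {"fingers": 15,"translation": [0,0,-8],"turn": 0},
    {"fingers": 15,"translation": [0,0,-6],"turn": 0},
    {"fingers": 15,"translation": [0,0,-4],"turn": 0},
    {"fingers": 15,"translation": [0,0,-3],"turn": 0},
    {"fingers": 15,"translation": [0,0,0],"turn": 0},
    {"fingers": 15,"translation": [0,0,0],"turn": 0}
  ]
}}

```text
t: 12.1
eef_pos: [0.4732, -0.1701, 0.0435]
tool_rot: [0.0, 1.0, -0.0, 0.0]
contact_force: [0.2, -0.7, -0.5]
gripper_width: 0.292
```

Call:
{"name": "move_arm", "arguments": {
  "steps": [
    {"fingers": 15,"translation": [0,0,-1],"turn": 0},
    {"fingers": 15,"translation": [0,0,-0.5],"turn": 0},
    {"fingers": 15,"translation": [0,0,0],"turn": 0},
    {"fingers": 15,"translation": [0,0,0],"turn": 0}
  ]
}}

```text
t: 12.6
eef_pos: [0.4732, -0.1701, 0.0423]
tool_rot: [0.0, 1.0, -0.0, 0.0]
contact_force: [-0.7, 0.1, 4.1]
gripper_width: 0.292
```

Floor contact felt. Release and retreat.

Call:
{"name": "move_arm", "arguments": {
  "steps": [
    {"fingers": 28,"translation": [0,0,0],"turn": 0},
    {"fingers": 34,"translation": [0,0,0],"turn": 0},
    {"fingers": 38,"translation": [0,0,0],"turn": 0},
    {"fingers": 38,"translation": [0,0,0],"turn": 0},
    {"fingers": 38,"translation": [0,0,15],"turn": 0},
    {"fingers": 38,"translation": [0,0,30],"turn": 0},
    {"fingers": 45,"translation": [0,0,45],"turn": 0},
    {"fingers": 60,"translation": [0,20,45],"turn": 0},
    {"fingers": 60,"translation": [-5,40,30],"turn": 0},
    {"fingers": 60,"translation": [-5,45,0],"turn": 0}
  ]
}}

```text
t: 13.85
eef_pos: [0.4647, -0.0645, 0.2105]
tool_rot: [0.0, 1.0, -0.001, 0.003]
contact_force: [0.4, -0.1, -0.8]
gripper_width: 0.705
```

```bash
python3 - <<'E'
from h import *
o=get_obs();print(o['t'],o['eef_pos'],o['contact_force'],o['gripper_width'],abs(o['joint_vel']).max())
im=read_camera("scene");cv2.imwrite("pics/scene3.png",im)
cv2.imwrite("pics/z8.png",cv2.resize(im[150:310,320:520],None,fx=3.5,fy=3.5,interpolation=2))
E
```

```text
13.85 [ 0.46465167 -0.0644773   0.21052978] [ 0.41226137 -0.07333488 -0.82049727] 0.7045914457970314 0.8198232912194698
```

View pics/z8.png

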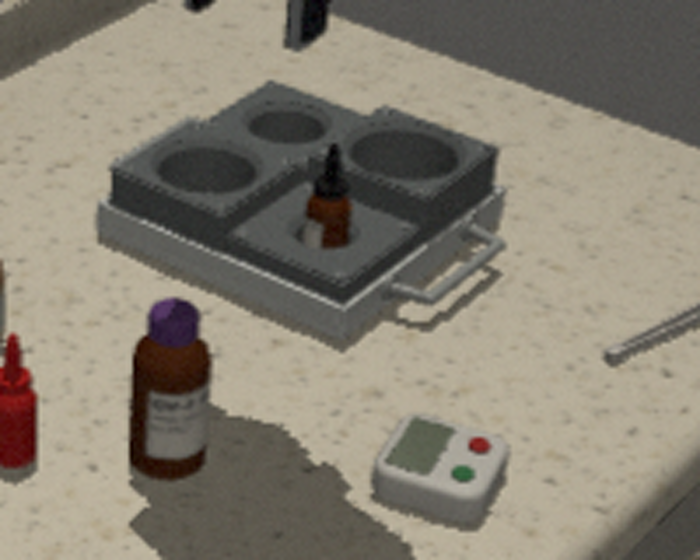

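Call:
{"name": "move_arm", "arguments": {
  "steps": [
    {"fingers": 68,"translation": [-12,20,-10],"turn": 0},
    {"fingers": 68,"translation": [-12,15,-10],"turn": 0},
    {"fingers": 68,"translation": [0,0,0],"turn": 0},
    {"fingers": 68,"translation": [0,0,0],"turn": 0},
    {"fingers": 68,"translation": [0,0,0],"turn": 0}
  ]
}}

```text
t: 14.52
eef_pos: [0.4398, -0.0308, 0.1874]
tool_rot: [0.0, 1.0, -0.001, 0.001]
contact_force: [0.2, -0.4, 0.6]
gripper_width: 0.795
```

```bash
cat > look.py <<'E'
import sys
from h import *
tag=sys.argv[1]; pts=[float(a) for a in sys.argv[2:]]  # x y then heights, dias (mm)
o=get_obs();print(o['t'],np.round(o['eef_pos']*1000,1),np.round(o['contact_force'],1),round(o['gripper_width'],3),abs(o['joint_vel']).max())
c=calibration("wrist")
im=read_camera("wrist");cv2.imwrite(f"pics/{tag}.png",im)
import pickle;pickle.dump(c,open(f"{tag}.pkl","wb"))
th=np.linspace(0,2*np.pi,60)
i2=im.copy()
if pts:
    x,y=pts[:2]
    for h,d in zip(pts[2::2],pts[3::2]):
        q=proj("wrist",np.c_[x+d/2*np.cos(th),y+d/2*np.sin(th),0*th+h]/1e3,c)
        cv2.polylines(i2,[np.round(q*4).astype(int)],True,(0,0,255) if h<50 else (0,255,0),1,cv2.LINE_AA,2)
cv2.imwrite(f"pics/{tag}o.png",i2)
E
python3 look.py w9 432 34 0 42 98 27
```

```text
14.525 [439.8 -30.8 187.4] [ 0.2 -0.4  0.6] 0.795 0.0030455300354860354
```

View pics/w9o.png

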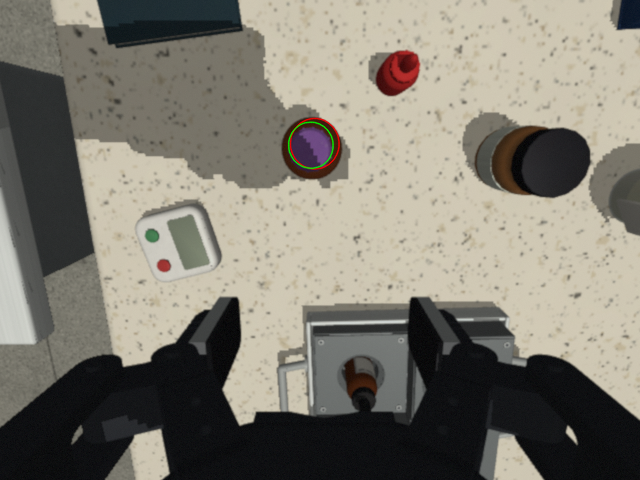

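```bash
python3 - <<'E'
from h import *
im=cv2.imread("pics/w9o.png")
cv2.imwrite("pics/z9.png",cv2.resize(im[105:190,270:355],None,fx=6,fy=6,interpolation=2))
E
```

```text
(no output)
```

View pics/z9.png

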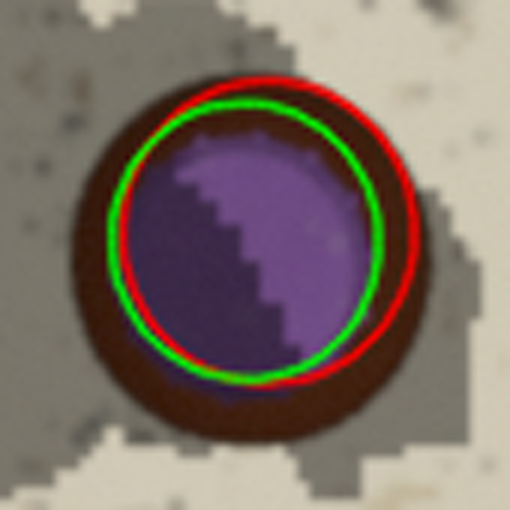

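Call:
{"name": "move_arm", "arguments": {
  "steps": [
    {"fingers": 68,"translation": [-3,25,0],"turn": 0},
    {"fingers": 68,"translation": [-3,25,-25],"turn": 0},
    {"fingers": 68,"translation": [-1.5,13,-25],"turn": 0},
    {"fingers": 68,"translation": [0,0,-12],"turn": 0},
    {"fingers": 68,"translation": [0,0,0],"turn": 0},
    {"fingers": 68,"translation": [0,0,0],"turn": 0}
  ]
}}

```text
t: 15.32
eef_pos: [0.4323, 0.0323, 0.1255]
tool_rot: [0.0, 1.0, -0.001, 0.001]
contact_force: [-0.1, -0.4, 0.6]
gripper_width: 0.801
```

```bash
python3 look.py w10 432.3 32.2 0 42 98 27
```

```text
15.325 [432.3  32.3 125.5] [-0.1 -0.4  0.6] 0.801 0.00878826167678374
```

View pics/w10o.png

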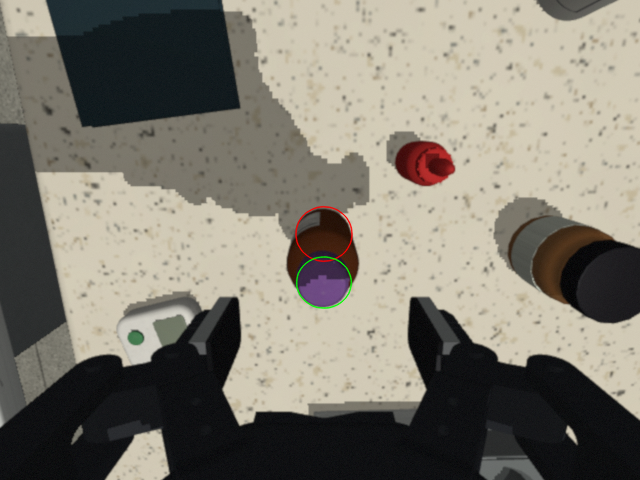

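Call:
{"name": "move_arm", "arguments": {
  "newtons": 40,
  "steps": [
    {"fingers": 68,"translation": [0,0,-25],"turn": 0},
    {"fingers": 68,"translation": [0,0,-30],"turn": 0},
    {"fingers": 68,"translation": [0,0,-25],"turn": 0},
    {"fingers": 68,"translation": [0,0,-11.5],"turn": 0},
    {"fingers": 68,"translation": [0,0,0],"turn": 0},
    {"fingers": 30,"translation": [0,0,0],"turn": 0},
    {"fingers": 30,"translation": [0,0,0],"turn": 0},
    {"fingers": 30,"translation": [0,0,0],"turn": 0},
    {"fingers": 30,"translation": [0,0,0],"turn": 0},
    {"fingers": 30,"translation": [0,0,0],"turn": 0}
  ]
}}

```text
t: 16.62
eef_pos: [0.4323, 0.0331, 0.0344]
tool_rot: [-0.0, 1.0, -0.0, 0.001]
contact_force: [-0.9, -0.5, 5.1]
gripper_width: 0.466
```

```bash
python3 look.py w11
```

```text
16.625 [432.3  33.1  34.4] [-0.9 -0.5  5.1] 0.466 0.0013997452657617457
```

View pics/w11.png

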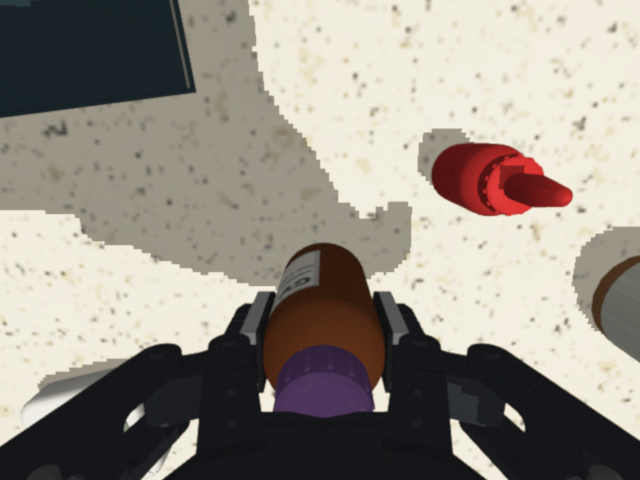

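Call:
{"name": "move_arm", "arguments": {
  "steps": [
    {"fingers": 30,"translation": [0,0,20],"turn": 0},
    {"fingers": 30,"translation": [0,0,45],"turn": 0},
    {"fingers": 30,"translation": [0,0,45],"turn": 0},
    {"fingers": 30,"translation": [3,-5,35],"turn": 0},
    {"fingers": 30,"translation": [15,-30,10],"turn": 0},
    {"fingers": 30,"translation": [23,-45,0],"turn": 0},
    {"fingers": 30,"translation": [23,-48,0],"turn": 0},
    {"fingers": 30,"translation": [23,-48,0],"turn": 0},
    {"fingers": 30,"translation": [23,-48,0],"turn": 0},
    {"fingers": 30,"translation": [22,-48,0],"turn": 0}
  ]
}}

```text
t: 17.92
eef_pos: [0.5641, -0.2404, 0.1891]
tool_rot: [-0.0, 1.0, 0.0, 0.0]
contact_force: [0.8, 1.1, -0.6]
gripper_width: 0.471
```

Call:
{"name": "move_arm", "arguments": {
  "steps": [
    {"fingers": 30,"translation": [0,-17,0],"turn": 0},
    {"fingers": 30,"translation": [0,0,0],"turn": 0},
    {"fingers": 30,"translation": [0,0,0],"turn": 0},
    {"fingers": 30,"translation": [0,0,0],"turn": 0}
  ]
}}

```text
t: 18.42
eef_pos: [0.5636, -0.2539, 0.1885]
tool_rot: [-0.0, 1.0, 0.001, 0.0]
contact_force: [0.3, 0.6, -0.8]
gripper_width: 0.468
```

```bash
python3 look.py w12 564 -256.5 44 59 50 27
```

```text
18.425 [ 563.6 -253.9  188.5] [ 0.3  0.6 -0.8] 0.468 0.005976740665587018
```

View pics/w12o.png

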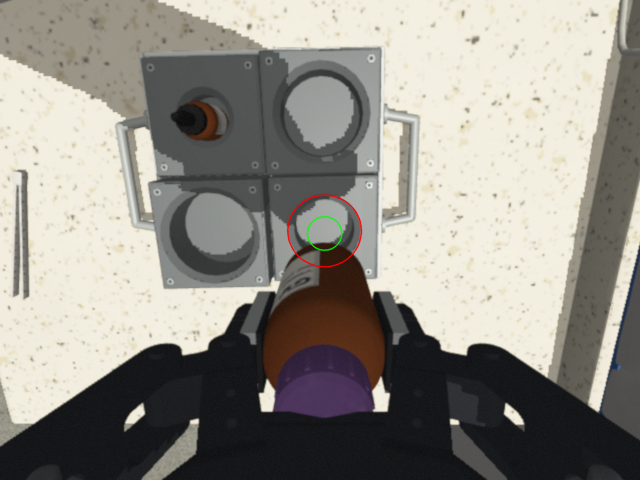

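Call:
{"name": "move_arm", "arguments": {
  "steps": [
    {"fingers": 30,"translation": [0.3,-1.7,-20],"turn": 0},
    {"fingers": 30,"translation": [0,0,-35],"turn": 0},
    {"fingers": 30,"translation": [0,0,-30],"turn": 0},
    {"fingers": 30,"translation": [0,0,-15],"turn": 0},
    {"fingers": 30,"translation": [0,0,0],"turn": 0},
    {"fingers": 30,"translation": [0,0,0],"turn": 0},
    {"fingers": 30,"translation": [0,0,0],"turn": 0}
  ]
}}

```text
t: 19.35
eef_pos: [0.5647, -0.258, 0.0896]
tool_rot: [0.0, 1.0, -0.0, 0.001]
contact_force: [-0.4, 0.4, -1.1]
gripper_width: 0.47
```

```bash
python3 look.py w13 564 -256.5 44 59
```

```text
19.35 [ 564.7 -258.    89.6] [-0.4  0.4 -1.1] 0.47 0.003844862247004851
```

View pics/w13o.png

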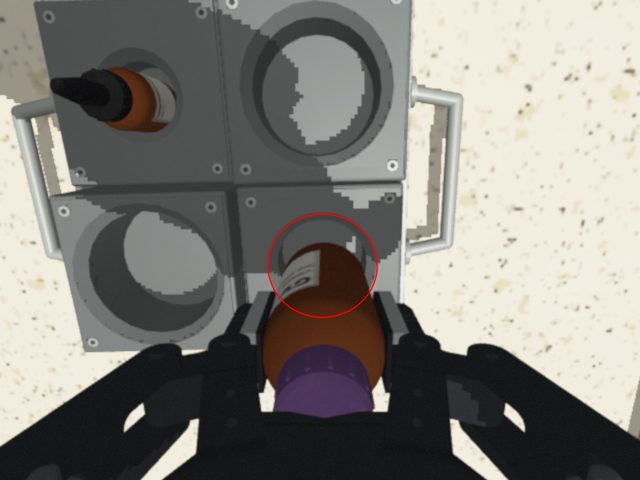

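Call:
{"name": "move_arm", "arguments": {
  "steps": [
    {"fingers": 30,"translation": [-0.8,2.3,-8],"turn": 0},
    {"fingers": 30,"translation": [0,0,-8],"turn": 0},
    {"fingers": 30,"translation": [0,0,-8],"turn": 0},
    {"fingers": 30,"translation": [0,0,-7],"turn": 0},
    {"fingers": 30,"translation": [0,0,-4],"turn": 0},
    {"fingers": 30,"translation": [0,0,-3],"turn": 0},
    {"fingers": 30,"translation": [0,0,0],"turn": 0},
    {"fingers": 30,"translation": [0,0,0],"turn": 0}
  ]
}}

```text
t: 20.4
eef_pos: [0.5632, -0.2556, 0.0505]
tool_rot: [0.0, 1.0, -0.0, 0.0]
contact_force: [0.3, 0.4, 1.2]
gripper_width: 0.472
```

Call:
{"name": "move_arm", "arguments": {
  "steps": [
    {"fingers": 30,"translation": [0,0,-0.5],"turn": 0},
    {"fingers": 30,"translation": [0,0,0],"turn": 0},
    {"fingers": 30,"translation": [0,0,0],"turn": 0}
  ]
}}

```text
t: 20.78
eef_pos: [0.5632, -0.2556, 0.0505]
tool_rot: [0.0, 1.0, -0.0, 0.0]
contact_force: [-0.5, -0.1, 5.0]
gripper_width: 0.47
```

Call:
{"name": "move_arm", "arguments": {
  "steps": [
    {"fingers": 46,"translation": [0,0,0],"turn": 0},
    {"fingers": 52,"translation": [0,0,0],"turn": 0},
    {"fingers": 54,"translation": [0,0,0],"turn": 0},
    {"fingers": 54,"translation": [0,0,0],"turn": 0},
    {"fingers": 54,"translation": [0,0,15],"turn": 0},
    {"fingers": 54,"translation": [0,0,40],"turn": 0},
    {"fingers": 54,"translation": [0,0,50],"turn": 0},
    {"fingers": 70,"translation": [0,20,45],"turn": 0},
    {"fingers": 85,"translation": [5,45,20],"turn": 0},
    {"fingers": 85,"translation": [5,50,0],"turn": 0}
  ]
}}

```text
t: 22.02
eef_pos: [0.5744, -0.1403, 0.2235]
tool_rot: [0.001, 1.0, -0.001, 0.003]
contact_force: [1.0, 0.7, -0.1]
gripper_width: 0.994
```

```bash
python3 - <<'E'
from h import *
im=read_camera("scene");cv2.imwrite("pics/scene4.png",im)
cv2.imwrite("pics/z10.png",cv2.resize(im[150:310,320:520],None,fx=3.5,fy=3.5,interpolation=2))
E
```

```text
(no output)
```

View pics/z10.png

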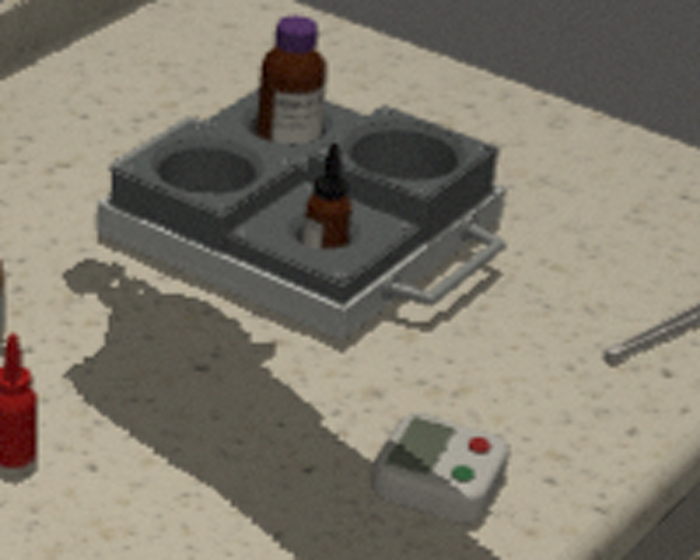

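Call:
{"name": "move_arm", "arguments": {
  "steps": [
    {"fingers": 85,"translation": [5,55,0],"turn": 0},
    {"fingers": 85,"translation": [5,55,0],"turn": 0},
    {"fingers": 85,"translation": [5,55,0],"turn": 0},
    {"fingers": 85,"translation": [5,55,0],"turn": 0},
    {"fingers": 85,"translation": [5,55,0],"turn": 0},
    {"fingers": 85,"translation": [5,55,0],"turn": 0},
    {"fingers": 85,"translation": [5,55,0],"turn": 0},
    {"fingers": 85,"translation": [0,35,0],"turn": 0},
    {"fingers": 85,"translation": [0,0,0],"turn": 0},
    {"fingers": 85,"translation": [0,0,0],"turn": 0}
  ]
}}

```text
t: 23.32
eef_pos: [0.6083, 0.2784, 0.2203]
tool_rot: [0.0, 1.0, -0.0, 0.0]
contact_force: [0.8, -0.3, -0.2]
gripper_width: 0.993
```

```bash
python3 look.py w14 611 348 0 54 125 32
```

```text
23.325 [608.3 278.4 220.3] [ 0.8 -0.3 -0.2] 0.993 0.017309626666097297
```

View pics/w14o.png

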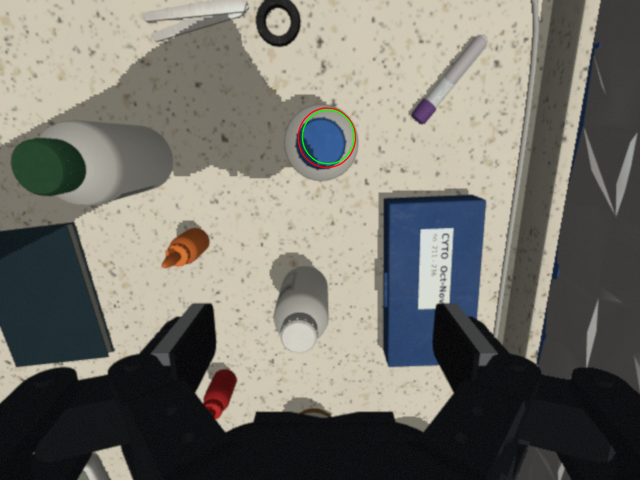

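```bash
python3 - <<'E'
from h import *
import pickle
im=cv2.imread("pics/w14o.png");c=pickle.load(open("w14.pkl","rb"))
cv2.imwrite("pics/z11.png",np.hstack([cv2.resize(im[95:190,275:370],None,fx=4,fy=4,interpolation=2),cv2.resize(im[115:210,0:95],None,fx=4,fy=4,interpolation=2)]))
E
```

```text
(no output)
```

View pics/z11.png

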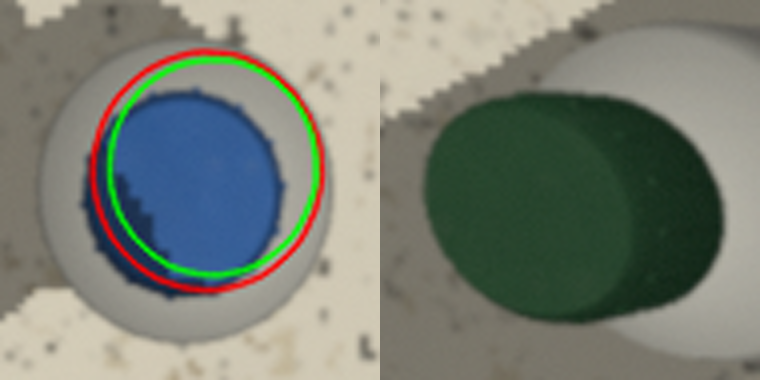

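Call:
{"name": "move_arm", "arguments": {
  "steps": [
    {"fingers": 85,"translation": [0,25,-10],"turn": 0},
    {"fingers": 85,"translation": [-0.5,25,-30],"turn": 0},
    {"fingers": 85,"translation": [0,15,-20],"turn": 0},
    {"fingers": 85,"translation": [0,0,0],"turn": 0},
    {"fingers": 85,"translation": [0,0,0],"turn": 0},
    {"fingers": 85,"translation": [0,0,0],"turn": 0}
  ]
}}

```text
t: 24.12
eef_pos: [0.6087, 0.3436, 0.1611]
tool_rot: [-0.0, 1.0, -0.001, 0.001]
contact_force: [0.7, -0.2, 0.5]
gripper_width: 0.995
```

```bash
python3 look.py w15 607.8 344.8 0 54 125 32
```

```text
24.125 [608.7 343.6 161.1] [ 0.7 -0.2  0.5] 0.995 0.003864716077106367
```

View pics/w15o.png

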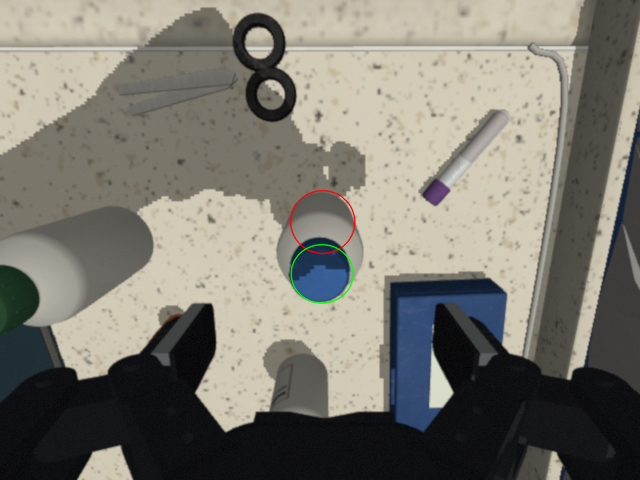

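Call:
{"name": "move_arm", "arguments": {
  "newtons": 50,
  "steps": [
    {"fingers": 85,"translation": [-1.4,1,-15],"turn": 0},
    {"fingers": 85,"translation": [0,0,-28],"turn": 0},
    {"fingers": 85,"translation": [0,0,-28],"turn": 0},
    {"fingers": 85,"translation": [0,0,-20],"turn": 0},
    {"fingers": 85,"translation": [0,0,-11],"turn": 0},
    {"fingers": 85,"translation": [0,0,0],"turn": 0},
    {"fingers": 85,"translation": [0,0,0],"turn": 0}
  ]
}}

```text
t: 25.05
eef_pos: [0.6068, 0.346, 0.0588]
tool_rot: [-0.0, 1.0, -0.0, 0.001]
contact_force: [0.6, 0.2, 0.8]
gripper_width: 0.994
```

```bash
python3 look.py w16
```

```text
25.05 [606.8 346.   58.8] [0.6 0.2 0.8] 0.994 0.004442003479924122
```

View pics/w16.png

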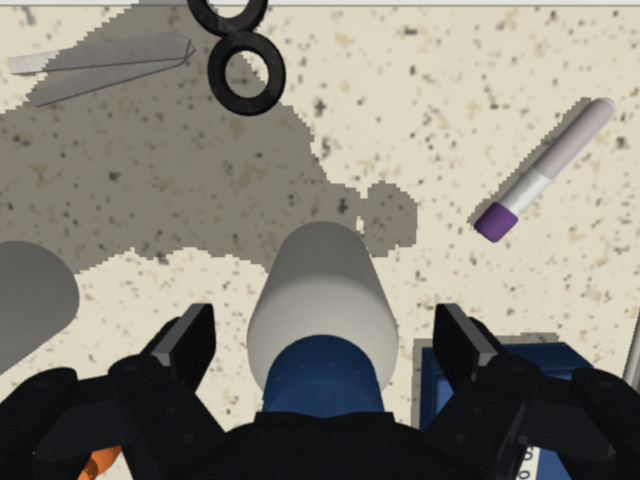

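Call:
{"name": "move_arm", "arguments": {
  "newtons": 50,
  "steps": [
    {"fingers": 45,"translation": [0,0,0],"turn": 0},
    {"fingers": 45,"translation": [0,0,0],"turn": 0},
    {"fingers": 45,"translation": [0,0,0],"turn": 0},
    {"fingers": 45,"translation": [0,0,0],"turn": 0},
    {"fingers": 45,"translation": [0,0,0],"turn": 0}
  ]
}}

```text
t: 25.72
eef_pos: [0.6066, 0.346, 0.0587]
tool_rot: [-0.0, 1.0, -0.0, 0.001]
contact_force: [-0.5, -0.8, 5.3]
gripper_width: 0.606
```

```bash
python3 look.py w17
```

```text
25.725 [606.6 346.   58.7] [-0.5 -0.8  5.3] 0.606 0.002175472875704573
```

View pics/w17.png

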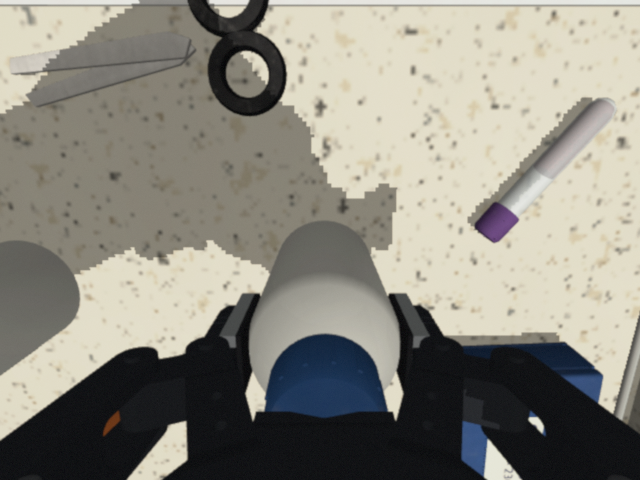

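Call:
{"name": "move_arm", "arguments": {
  "steps": [
    {"fingers": 45,"translation": [0,0,20],"turn": 0},
    {"fingers": 45,"translation": [0,0,40],"turn": 0},
    {"fingers": 45,"translation": [0,0,40],"turn": 0},
    {"fingers": 45,"translation": [0,-5,40],"turn": 0},
    {"fingers": 45,"translation": [-3,-25,20],"turn": 0},
    {"fingers": 45,"translation": [-4,-45,0],"turn": 0},
    {"fingers": 45,"translation": [-4,-50,0],"turn": 0},
    {"fingers": 45,"translation": [-5,-55,0],"turn": 0},
    {"fingers": 45,"translation": [-5,-55,0],"turn": 0},
    {"fingers": 45,"translation": [-5,-55,0],"turn": 0}
  ]
}}

```text
t: 27.02
eef_pos: [0.5795, 0.0537, 0.2185]
tool_rot: [-0.0, 1.0, 0.0, 0.0]
contact_force: [1.3, -1.3, -2.5]
gripper_width: 0.604
```

Call:
{"name": "move_arm", "arguments": {
  "steps": [
    {"fingers": 45,"translation": [-5,-55,0],"turn": 0},
    {"fingers": 45,"translation": [-5,-55,0],"turn": 0},
    {"fingers": 45,"translation": [-5,-50,0],"turn": 0},
    {"fingers": 45,"translation": [-4,-40,0],"turn": 0},
    {"fingers": 45,"translation": [0,-20,0],"turn": 0},
    {"fingers": 45,"translation": [0,-5,0],"turn": 0},
    {"fingers": 45,"translation": [0,0,0],"turn": 0},
    {"fingers": 45,"translation": [0,0,0],"turn": 0},
    {"fingers": 45,"translation": [0,0,0],"turn": 0}
  ]
}}

```text
t: 28.15
eef_pos: [0.5614, -0.168, 0.2178]
tool_rot: [-0.0, 1.0, 0.001, -0.0]
contact_force: [0.8, -0.1, -2.4]
gripper_width: 0.606
```

```bash
python3 look.py w18 562 -168.5 50 71 49 61
```

```text
28.15 [ 561.4 -168.   217.8] [ 0.8 -0.1 -2.4] 0.606 0.005355627134052243
```

View pics/w18o.png

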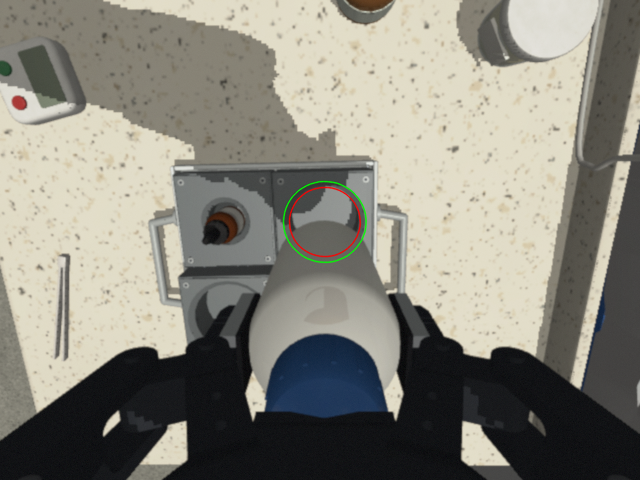

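Call:
{"name": "move_arm", "arguments": {
  "steps": [
    {"fingers": 45,"translation": [0.3,0.5,-20],"turn": 0},
    {"fingers": 45,"translation": [0,0,-35],"turn": 0},
    {"fingers": 45,"translation": [0,0,-30],"turn": 0},
    {"fingers": 45,"translation": [0,0,-15],"turn": 0},
    {"fingers": 45,"translation": [0,0,0],"turn": 0},
    {"fingers": 45,"translation": [0,0,0],"turn": 0},
    {"fingers": 45,"translation": [0,0,0],"turn": 0}
  ]
}}

```text
t: 29.08
eef_pos: [0.5623, -0.1691, 0.1191]
tool_rot: [0.0, 1.0, -0.0, 0.001]
contact_force: [1.2, -0.5, -3.8]
gripper_width: 0.611
```

```bash
python3 look.py w19 562 -168.5 50 71
```

```text
29.075 [ 562.3 -169.1  119.1] [ 1.2 -0.5 -3.8] 0.611 0.00397421797568492
```

View pics/w19o.png

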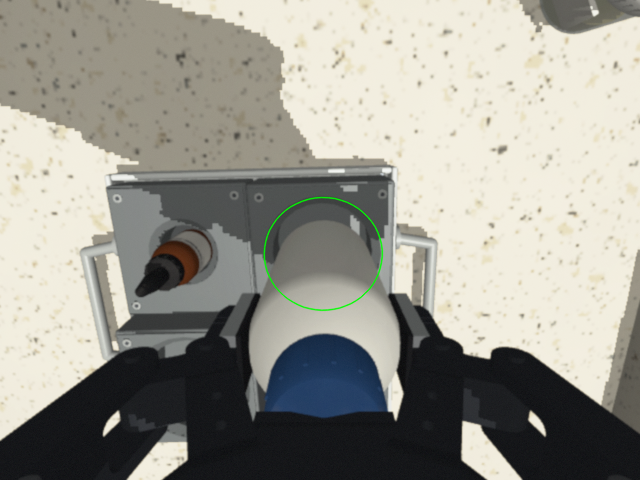

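Call:
{"name": "move_arm", "arguments": {
  "steps": [
    {"fingers": 45,"translation": [-0.3,1.4,-10],"turn": 0},
    {"fingers": 45,"translation": [0,0,-10],"turn": 0},
    {"fingers": 45,"translation": [0,0,-8],"turn": 0},
    {"fingers": 45,"translation": [0,0,-7],"turn": 0},
    {"fingers": 45,"translation": [0,0,-5],"turn": 0},
    {"fingers": 45,"translation": [0,0,-3],"turn": 0},
    {"fingers": 45,"translation": [0,0,0],"turn": 0},
    {"fingers": 45,"translation": [0,0,0],"turn": 0}
  ]
}}

```text
t: 30.12
eef_pos: [0.5613, -0.1675, 0.0749]
tool_rot: [0.0, 1.0, -0.0, 0.0]
contact_force: [0.3, 0.8, -3.2]
gripper_width: 0.607
```

Call:
{"name": "move_arm", "arguments": {
  "steps": [
    {"fingers": 45,"translation": [0,0,-1],"turn": 0},
    {"fingers": 45,"translation": [0,0,0],"turn": 0},
    {"fingers": 45,"translation": [0,0,0],"turn": 0}
  ]
}}

```text
t: 30.5
eef_pos: [0.5613, -0.1676, 0.0747]
tool_rot: [0.0, 1.0, -0.0, 0.0]
contact_force: [-2.6, 0.2, 5.1]
gripper_width: 0.604
```

Call:
{"name": "move_arm", "arguments": {
  "steps": [
    {"fingers": 58,"translation": [0,0,0],"turn": 0},
    {"fingers": 64,"translation": [0,0,0],"turn": 0},
    {"fingers": 67,"translation": [0,0,0],"turn": 0},
    {"fingers": 67,"translation": [0,0,0],"turn": 0},
    {"fingers": 67,"translation": [0,0,15],"turn": 0},
    {"fingers": 67,"translation": [0,0,40],"turn": 0},
    {"fingers": 67,"translation": [0,0,50],"turn": 0},
    {"fingers": 80,"translation": [0,10,45],"turn": 0},
    {"fingers": 85,"translation": [-5,40,20],"turn": 0},
    {"fingers": 85,"translation": [-15,50,0],"turn": 0}
  ]
}}

```text
t: 31.75
eef_pos: [0.5427, -0.0674, 0.2472]
tool_rot: [0.0, 1.0, -0.001, 0.003]
contact_force: [-0.1, 0.3, -1.2]
gripper_width: 0.993
```

```bash
python3 - <<'E'
from h import *
im=read_camera("scene");cv2.imwrite("pics/scene5.png",im)
cv2.imwrite("pics/z12.png",cv2.resize(im[130:310,320:520],None,fx=3,fy=3,interpolation=2))
E
```

```text
(no output)
```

View pics/z12.png

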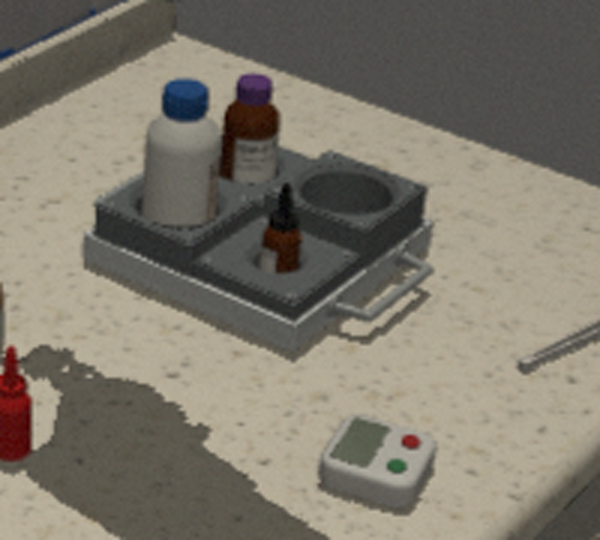

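Call:
{"name": "move_arm", "arguments": {
  "steps": [
    {"fingers": 85,"translation": [-15,50,0],"turn": 0},
    {"fingers": 85,"translation": [-15,50,0],"turn": 0},
    {"fingers": 85,"translation": [-15,50,0],"turn": 0},
    {"fingers": 85,"translation": [-15,50,0],"turn": 0},
    {"fingers": 85,"translation": [-15,50,0],"turn": 0},
    {"fingers": 85,"translation": [-15,50,0],"turn": 0},
    {"fingers": 85,"translation": [-10,40,0],"turn": 0},
    {"fingers": 85,"translation": [0,0,0],"turn": 0},
    {"fingers": 85,"translation": [0,0,0],"turn": 0},
    {"fingers": 85,"translation": [0,0,0],"turn": 0}
  ]
}}

```text
t: 33.05
eef_pos: [0.4418, 0.2709, 0.244]
tool_rot: [0.0, 1.0, -0.001, 0.0]
contact_force: [-0.1, -0.6, 0.6]
gripper_width: 0.996
```

```bash
python3 look.py w20 434 331 0 60 135 35
```

```text
33.05 [441.8 270.9 244. ] [-0.1 -0.6  0.6] 0.996 0.004563607554510211
```

View pics/w20o.png

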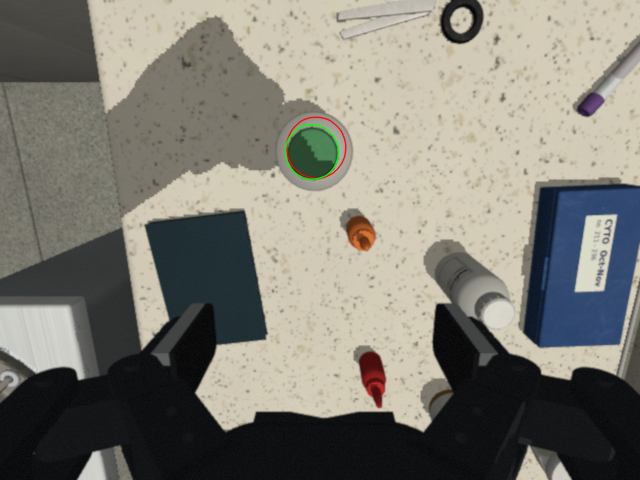

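Call:
{"name": "move_arm", "arguments": {
  "steps": [
    {"fingers": 85,"translation": [-3,25,-10],"turn": 0},
    {"fingers": 85,"translation": [-3,25,-30],"turn": 0},
    {"fingers": 85,"translation": [-1.8,10,-30],"turn": 0},
    {"fingers": 85,"translation": [0,0,0],"turn": 0},
    {"fingers": 85,"translation": [0,0,0],"turn": 0},
    {"fingers": 85,"translation": [0,0,0],"turn": 0}
  ]
}}

```text
t: 33.85
eef_pos: [0.4344, 0.3322, 0.1753]
tool_rot: [-0.001, 1.0, -0.001, 0.001]
contact_force: [0.2, -0.3, -0.6]
gripper_width: 0.996
```

```bash
python3 look.py w21 434 331 0 60 135 35
```

```text
33.85 [434.4 332.2 175.3] [ 0.2 -0.3 -0.6] 0.996 0.0038048439250097385
```

View pics/w21o.png

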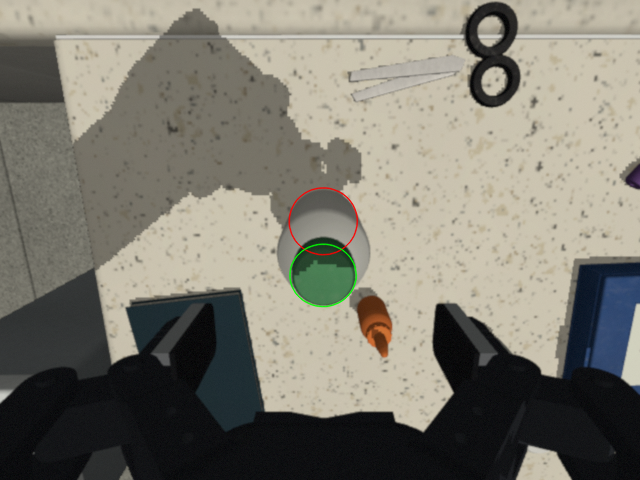

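Call:
{"name": "move_arm", "arguments": {
  "newtons": 60,
  "steps": [
    {"fingers": 85,"translation": [-0.2,-0.8,-15],"turn": 0},
    {"fingers": 85,"translation": [0,0,-30],"turn": 0},
    {"fingers": 85,"translation": [0,0,-30],"turn": 0},
    {"fingers": 85,"translation": [0,0,-20],"turn": 0},
    {"fingers": 85,"translation": [0,0,-12.5],"turn": 0},
    {"fingers": 85,"translation": [0,0,0],"turn": 0},
    {"fingers": 85,"translation": [0,0,0],"turn": 0}
  ]
}}

```text
t: 34.78
eef_pos: [0.4335, 0.3321, 0.0669]
tool_rot: [-0.0, 1.0, -0.0, 0.0]
contact_force: [-0.4, 0.4, 0.3]
gripper_width: 0.994
```

Call:
{"name": "move_arm", "arguments": {
  "newtons": 60,
  "steps": [
    {"fingers": 50,"translation": [0,0,0],"turn": 0},
    {"fingers": 50,"translation": [0,0,0],"turn": 0},
    {"fingers": 50,"translation": [0,0,0],"turn": 0},
    {"fingers": 50,"translation": [0,0,0],"turn": 0},
    {"fingers": 50,"translation": [0,0,0],"turn": 0}
  ]
}}

```text
t: 35.4
eef_pos: [0.4338, 0.3322, 0.0675]
tool_rot: [-0.001, 1.0, -0.0, 0.001]
contact_force: [-0.5, 0.1, 6.1]
gripper_width: 0.67
```

```bash
python3 look.py w22
```

```text
35.4 [433.8 332.2  67.5] [-0.5  0.1  6.1] 0.67 0.002187709093464632
```

View pics/w22.png

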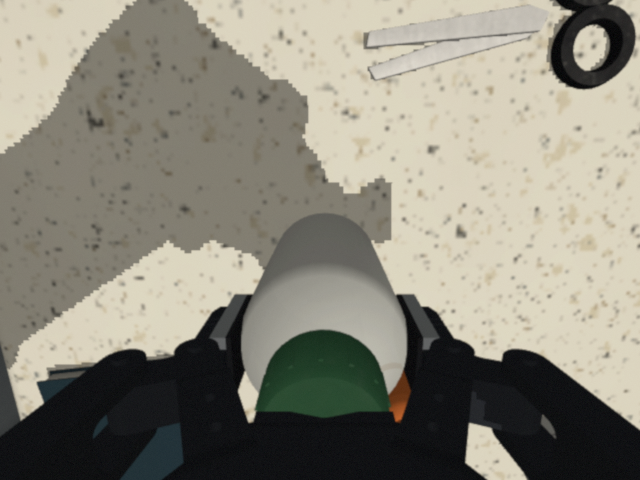

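Call:
{"name": "move_arm", "arguments": {
  "steps": [
    {"fingers": 50,"translation": [0,0,20],"turn": 0},
    {"fingers": 50,"translation": [0,0,40],"turn": 0},
    {"fingers": 50,"translation": [0,0,45],"turn": 0},
    {"fingers": 50,"translation": [0,-5,40],"turn": 0},
    {"fingers": 50,"translation": [3,-25,20],"turn": 0},
    {"fingers": 50,"translation": [4,-45,0],"turn": 0},
    {"fingers": 50,"translation": [4,-50,0],"turn": 0},
    {"fingers": 50,"translation": [4,-50,0],"turn": 0},
    {"fingers": 50,"translation": [4,-50,0],"turn": 0},
    {"fingers": 50,"translation": [4,-50,0],"turn": 0}
  ]
}}

```text
t: 36.7
eef_pos: [0.4555, 0.0549, 0.2313]
tool_rot: [0.0, 1.0, 0.0, -0.0]
contact_force: [0.3, -1.3, -3.1]
gripper_width: 0.672
```

Call:
{"name": "move_arm", "arguments": {
  "steps": [
    {"fingers": 50,"translation": [3,-50,0],"turn": 0},
    {"fingers": 50,"translation": [3,-50,0],"turn": 0},
    {"fingers": 50,"translation": [3,-50,0],"turn": 0},
    {"fingers": 50,"translation": [3,-50,0],"turn": 0},
    {"fingers": 50,"translation": [3,-50,0],"turn": 0},
    {"fingers": 50,"translation": [2,-40,0],"turn": 0},
    {"fingers": 50,"translation": [2,-24,0],"turn": 0},
    {"fingers": 50,"translation": [0,0,0],"turn": 0},
    {"fingers": 50,"translation": [0,0,0],"turn": 0},
    {"fingers": 50,"translation": [0,0,0],"turn": 0}
  ]
}}

```text
t: 37.95
eef_pos: [0.4752, -0.256, 0.2312]
tool_rot: [-0.0, 1.0, 0.001, -0.0]
contact_force: [-0.0, 0.5, -3.1]
gripper_width: 0.669
```

```bash
python3 look.py w23 476 -258 56 77
```

```text
37.95 [ 475.2 -256.   231.2] [-0.   0.5 -3.1] 0.669 0.004777608139369398
```

View pics/w23o.png

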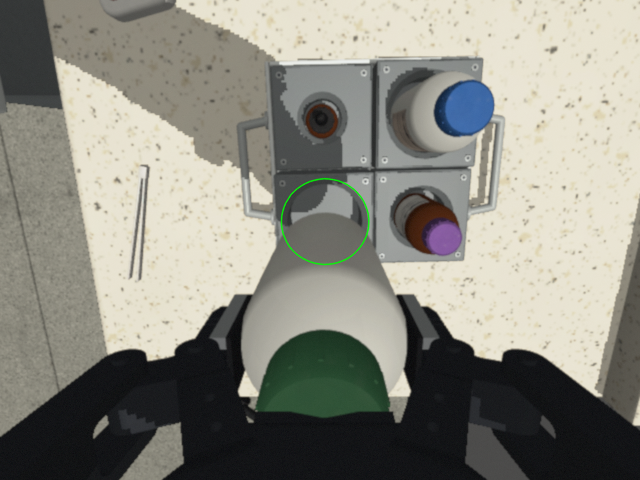

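Call:
{"name": "move_arm", "arguments": {
  "steps": [
    {"fingers": 50,"translation": [0.3,-0.5,-20],"turn": 0},
    {"fingers": 50,"translation": [0,0,-35],"turn": 0},
    {"fingers": 50,"translation": [0,0,-30],"turn": 0},
    {"fingers": 50,"translation": [0,0,-15],"turn": 0},
    {"fingers": 50,"translation": [0,0,0],"turn": 0},
    {"fingers": 50,"translation": [0,0,0],"turn": 0},
    {"fingers": 50,"translation": [0,0,0],"turn": 0}
  ]
}}

```text
t: 38.88
eef_pos: [0.4762, -0.2581, 0.1325]
tool_rot: [0.0, 1.0, -0.0, 0.001]
contact_force: [-0.1, -0.1, -3.5]
gripper_width: 0.673
```

```bash
python3 look.py w24 476 -258 56 77
```

```text
38.875 [ 476.2 -258.1  132.5] [-0.1 -0.1 -3.5] 0.673 0.005241227547188572
```

View pics/w24o.png

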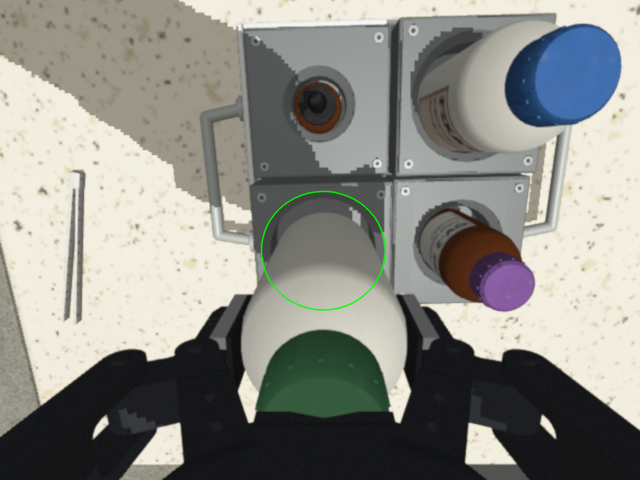

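Call:
{"name": "move_arm", "arguments": {
  "steps": [
    {"fingers": 50,"translation": [0,0,0],"turn": -0.1},
    {"fingers": 50,"translation": [0,0,0],"turn": -0.15},
    {"fingers": 50,"translation": [0,0,0],"turn": -0.15},
    {"fingers": 50,"translation": [0,0,0],"turn": -0.15},
    {"fingers": 50,"translation": [0,0,0],"turn": -0.15},
    {"fingers": 50,"translation": [0,0,0],"turn": -0.1},
    {"fingers": 50,"translation": [0,0,0],"turn": 0},
    {"fingers": 50,"translation": [0,0,0],"turn": 0}
  ]
}}

```text
t: 39.92
eef_pos: [0.4756, -0.2578, 0.1316]
tool_rot: [-0.0, 0.921, -0.388, 0.0]
contact_force: [0.3, 1.0, -2.5]
gripper_width: 0.671
```

```bash
python3 look.py w25 476 -258 56 77; python3 -c "
from h import *
o=get_obs();print(o['tool_rot'])"
```

```text
39.925 [ 475.6 -257.8  131.6] [ 0.3  1.  -2.5] 0.671 0.006058720988902027
[-7.79270453e-05  9.21390658e-01 -3.88637619e-01  2.25863979e-04]
```

View pics/w25o.png

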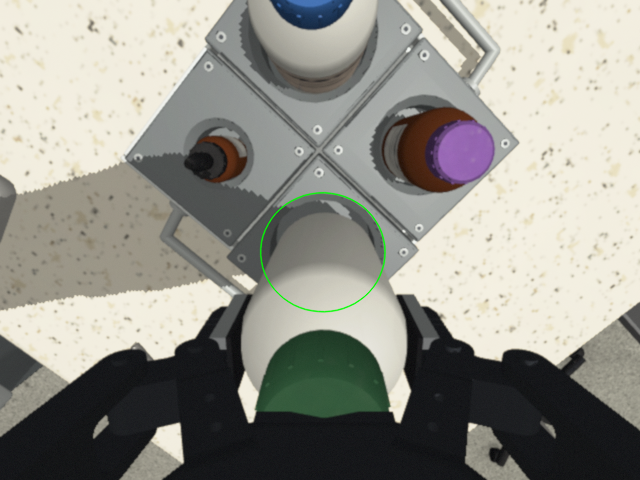

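Call:
{"name": "move_arm", "arguments": {
  "steps": [
    {"fingers": 50,"translation": [1.1,0.7,-10],"turn": 0},
    {"fingers": 50,"translation": [0,0,-10],"turn": 0},
    {"fingers": 50,"translation": [0,0,-10],"turn": 0},
    {"fingers": 50,"translation": [0,0,-8],"turn": 0},
    {"fingers": 50,"translation": [0,0,-6],"turn": 0},
    {"fingers": 50,"translation": [0,0,-3.5],"turn": 0},
    {"fingers": 50,"translation": [0,0,0],"turn": 0},
    {"fingers": 50,"translation": [0,0,0],"turn": 0}
  ]
}}

```text
t: 40.98
eef_pos: [0.4767, -0.2572, 0.0839]
tool_rot: [0.0, 0.921, -0.389, 0.0]
contact_force: [0.8, -0.2, -3.8]
gripper_width: 0.67
```

Call:
{"name": "move_arm", "arguments": {
  "steps": [
    {"fingers": 50,"translation": [0,0,-1],"turn": 0},
    {"fingers": 50,"translation": [0,0,0],"turn": 0},
    {"fingers": 50,"translation": [0,0,0],"turn": 0}
  ]
}}

```text
t: 41.35
eef_pos: [0.4769, -0.2572, 0.0836]
tool_rot: [-0.0, 0.921, -0.389, 0.0]
contact_force: [-1.9, 1.1, 5.3]
gripper_width: 0.67
```

Call:
{"name": "move_arm", "arguments": {
  "steps": [
    {"fingers": 62,"translation": [0,0,0],"turn": 0},
    {"fingers": 68,"translation": [0,0,0],"turn": 0},
    {"fingers": 74,"translation": [0,0,0],"turn": 0},
    {"fingers": 74,"translation": [0,0,0],"turn": 0},
    {"fingers": 74,"translation": [0,0,15],"turn": 0},
    {"fingers": 74,"translation": [0,0,35],"turn": 0},
    {"fingers": 74,"translation": [0,0,45],"turn": 0},
    {"fingers": 74,"translation": [0,0,40],"turn": 0},
    {"fingers": 74,"translation": [0,0,20],"turn": 0},
    {"fingers": 74,"translation": [0,0,0],"turn": 0}
  ]
}}

```text
t: 42.6
eef_pos: [0.4775, -0.2577, 0.2403]
tool_rot: [-0.0, 0.921, -0.39, 0.002]
contact_force: [-0.5, -0.5, -0.7]
gripper_width: 0.866
```

Call:
{"name": "move_arm", "arguments": {
  "steps": [
    {"fingers": 74,"translation": [0,-25,5],"turn": 0},
    {"fingers": 74,"translation": [5,-30,5],"turn": 0},
    {"fingers": 74,"translation": [0,0,0],"turn": 0},
    {"fingers": 74,"translation": [0,0,0],"turn": 0},
    {"fingers": 74,"translation": [0,0,0],"turn": 0}
  ]
}}

```text
t: 43.22
eef_pos: [0.4814, -0.3108, 0.2472]
tool_rot: [-0.0, 0.921, -0.389, -0.001]
contact_force: [0.3, -0.3, 0.4]
gripper_width: 0.868
```

```bash
python3 - <<'E'
from h import *
print(get_obs()['t'],get_obs()['contact_force'])
for n in("scene","side","wrist"): cv2.imwrite(f"pics/{n}6.png",read_camera(n))
a=cv2.imread("pics/scene6.png");b=cv2.imread("pics/wrist6.png")
E
```

```text
43.225 [ 0.33021062 -0.31210354  0.38287263]
```

View pics/scene6.png

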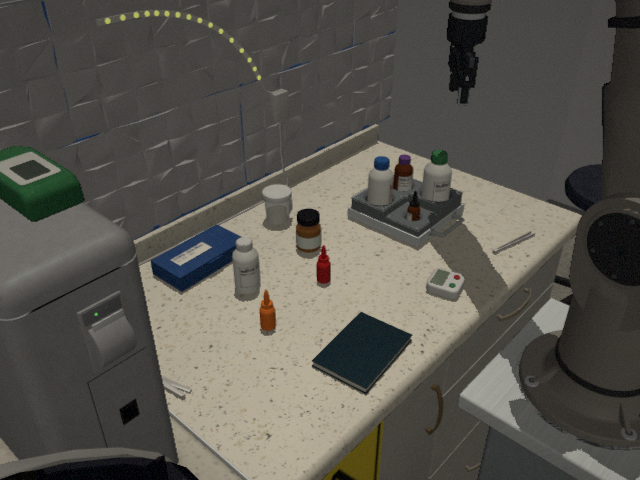

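View pics/wrist6.png

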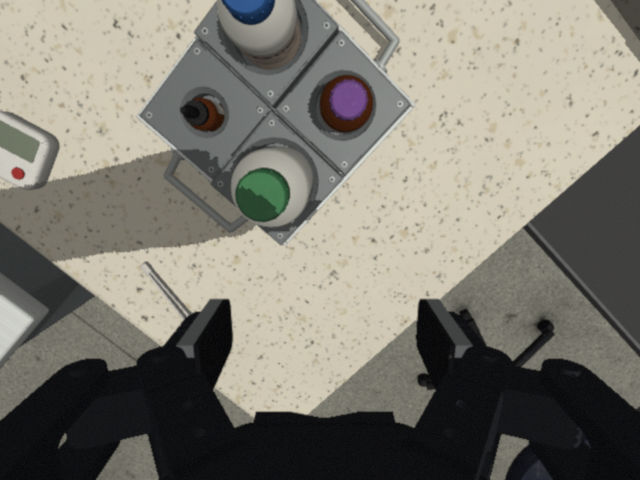

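```bash
python3 - <<'E'
from h import *
im=cv2.imread("pics/scene6.png")
th=np.linspace(0,2*np.pi,60)
im=cv2.resize(im[140:250,340:480],None,fx=5,fy=5,interpolation=2)
for x,y,h,d in((474,-170,98,6),(562,-168.5,141,32),(476,-258,151,35),(564,-256.5,114,27)):
    q=proj("scene",np.c_[x+d/2*np.cos(th),y+d/2*np.sin(th),0*th+h]/1e3)
    q=(q-[340,140]+.5)*5
    cv2.polylines(im,[np.round(q).astype(int)],True,(0,0,255),1,cv2.LINE_AA)
cv2.imwrite("pics/z13.png",im)
E
```

```text
(no output)
```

View pics/z13.png

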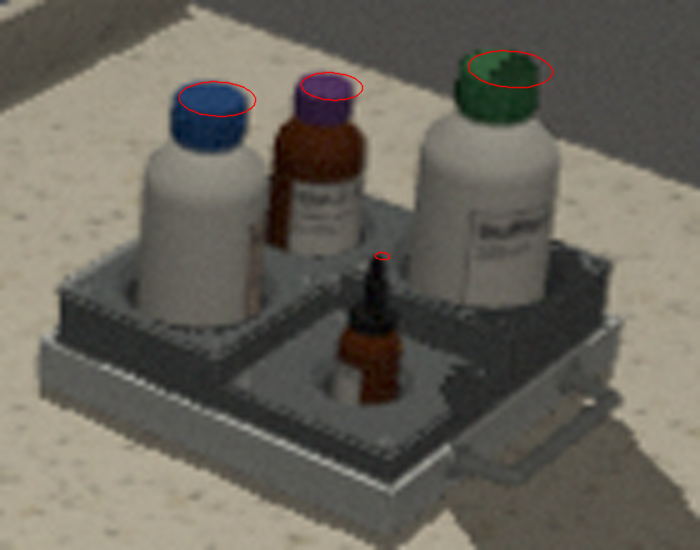

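Cap tops lie at the heights expected for fully seated bottles, apart from a uniform offset of about 1.5 px that is within the calibration error. All four stand upright.

```bash
python3 -c "
from station import *
print(hand_in(), get_obs()['t'])"
```

```text
the job is handed in; nothing more can be done
the job is handed in; nothing more can be done
```

All four bottles are standing in the rack, and I handed the job in at about 43 s, well under the 112 s limit. The dropper bottle went in first, then the brown 98 mm, the white 125 mm (blue cap) and the white 135 mm (green cap), each into the insert bored for it. I felt about 4–5 N as each one touched the bore floor, then let go.

- **Bottle identity:** I told the white bottles apart by their height in the scene camera. The grip openings then fitted their widths, reading about 2–3 mm low on all four bottles.
- **Final pictures:** All four stand upright, with cap tops at the heights expected when fully down. They sit about 1–2 px off my prediction, all in the same direction, which is within the camera calibration error.
- **Left alone:** The smallest white bottle, the brown jar and the red and orange look-alikes are still standing where they were. The gripper was clear and touching nothing at hand-in.
- **Disagreement:** My first wrist-camera reading of the dropper bottle was about 7 mm out because the arm was still settling. I re-measured before gripping.

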